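Clamp a labelled sample tin against the label reader and hold it

ROBOT

A 6-joint arm with a two-finger parallel gripper is mounted at the origin on the work surface; the furniture and walls round the work are solid. World frame = base frame: x ahead of the robot, y to its left, z up, the work surface at z = 0. Lengths are in m, angles in rad, forces in N, time in s.
With the tool pointing down it reaches from about 0.25 to 0.725 m from the base axis. Payload 4 kg.
Tool frame: the origin (TCP) lies midway between the tips of the shut fingers; the grasp point (between the pads) lies arm.grip_point_offset behind it (arm.grip_point_offset is the distance from the TCP to the grasp point, in m); z points along the fingers, y is the direction in which the jaws open and shut (so a half turn about z gives the same grasp; the last joint's range is limited). The gripper opens to 85 mm and grips with 20 to 120 N. Pads are 22 mm wide; open, the fingers measure 114 mm over their backs; the gripper's body (76 mm by 85 mm) begins 54 mm behind the grasp point. The pads swing forward as they close: fully open they stand 13 mm farther back than shut.
Start: joints at [-1.166, 0.241, 0.005, 1.335, 0, 1.571], TCP at [0.197, -0.46, 0.231] pointing down, gripper open.
Joint ranges: [-2.72, 2.72], [-1.05, 1.87], [-1.09, 1.28], [-1.99, 2.15], [-1.42, 1.44], [-3.14, 3.14]. Speed limits (rad/s): [2.79, 2.79, 3.14, 3.14, 3.14, 3.14].

INTERFACE

Orientations are given as a rotation vector (axis times angle).
In Python, from cell import arm gives the robot as it stands.
- The arm moves only by the tool step_arm, never from a script. Its argument "rows" is a list of rows, each a list of 6 numbers: the shift along the tool's x, y, z in units of 0.15 m (1.0 is 0.15 m), then the turn, a rotation vector about the tool's x, y, z in units of pi/2 rad (1.0 is pi/2 rad). A call has 1 to 12 rows; each row is the pose to reach, as a shift and turn from the pose commanded when the call began, along the tool's axes at that moment; what a row does not reach only later rows make up. A row lasts 1/12 s, in which the tool goes at most 41.7 mm and 7.16 degrees, less where a joint would pass 70% of its speed; a pose out of reach is approached as far as the arm can. A call with a number of a shift or a turn outside -1 to 1 is refused whole. A call with a gripper value outside its range is refused whole. "hand" is the opening, from 0 (shut) to 1 (fully open), set as the call begins (left out, the last holds). The fingers move at their own pace and stop on an object; "force" is the grip in N (left out, the last holds). Time passes only in rows, so rows that repeat a pose let the fingers close. It gives the time, the measured TCP pose, the force and the opening at its end, in the units of the state.
- arm.get_state(): the state, without advancing time (a new reading comes with each control period).
- arm.snapshot(name): name is "scene" or "side" or "wrist"; returns a dict with "pixels" (384x512x3 uint8, blue, green, red), "fov_y" (degrees; the focal length in pixels is half the picture's height over the tangent of half this angle, whatever the lens; pixels are square), "cx", "cy" (the principal point, pixels), "world_from_camera" (4x4, takes a point from camera to world coordinates). Camera axes: x right, y up, looking along -z (the intrinsics and any distortion apply to the point x, -y, -z); pixel columns grow to the right and rows downward; lengths in m; the calibration is good to about 2 mm. A picture is of the moment at which its call begins. There is no depth.
- arm.finish_job(): hands the job in, once; it reports no verdict.
The state is a dict: "time_s": time; "q": joint angles; "qvel": joint speeds; "effort": joint torques, N m; "tcp_pos": TCP position; "eef_rot": TCP orientation; "wrist_force": force on the tool from outside, world axes, zero at the start; "ft_torque": the same for the moment, N m; "gripper_width": opening from 0.0 (shut) to 1.0 (fully open).
Only numpy, scipy, OpenCV 4.12 (cv2) and the standard library are available. Lean on these libraries where they do the work, as an engineer would, in place of code of your own. Each camera call takes 0.05 s, during which the arm holds its last target.

TASK

Bring the black-lidded sample tin to the label reader: stand it upright on the white plate with its paper label turned squarely to the dark red window, and let go of it. Then pump the orange trigger toward the fixed black handle, over and over, until the sprung blue pad has pushed the tin home on the reader's rubber bumpers and presses it snugly, but do not drive the pad to the end of its spring, which would dent the tin; move the pad only by the trigger and disturb nothing else. The pressure is lost as soon as the trigger is let go, so finish while still holding it squeezed, with the tin pressed snugly for the reading.

Things in the scene. Friction and masses are not known exactly. Their poses are not given: they have to be found in the camera images.
- station: The reading station, fixed to the bench: base plate 12 mm thick, y -210 to 110 mm. Origin on the bench under the nest centre; +y points from clamp through nest to reader, x across, z up. White wear plate (90 x 94 mm, top at z 14 mm) carries the tin. White reader block x +-37, y 37 to 97, z to 86 mm. Black clamp housing x +-18, y -191 to -113, z to 96 mm.
- nest (a point): Top of the white wear plate at the nest centre: the centre of the tin's underside is here when the tin (radius 31.7 mm) rests on all four rubber bumpers (radius 6 mm, at station x +-20, y 32, z 25 and 51 mm). Axes as the station's. Nothing else stands within 70 mm to either side (x) of it.
- reader_window (a point): Centre of the reader's dark red window (23 x 40 mm), 36.5 mm from the nest centre toward +y and 24 mm above the wear plate; it looks toward the station's -y.
- lot_tin: The tin to read: white tin with a black lid and a paper label on one side, 64 mm across, 58 mm tall (lid is the top 12 mm), 0.13 kg. Origin at the centre of its underside, z up; the label faces its own -x. It stands on the bench in one of three places, label 0.45 to 1.55 rad short of the right direction: it must be turned clockwise seen from above.
- label_centre (a point): Centre of the tin's paper label, on its side: 31.7 mm from the tin's axis, 24 mm above its underside. 5 mm from reader_window when the tin is home and squarely turned.
- clamp_bar: Steel bar (10 x 16 mm, 155 mm long, along y, 45 mm above the bench, saw teeth 5 mm apart on top) with a dark barrel (22 mm across) at its nose, carrying the pad. Origin at its front end. Slides only along the station's y; 2.5 N of drag keeps it where left. The first 0 to 5 mm of a stroke is free play until a tooth is caught; a full stroke gains 10 to 15 mm, kept on the return.
- clamp_pad: The round blue pad (33 mm across) on the nose of the bar, on a sprung brass stem. Origin at the centre of its face, 45 mm above the bench, facing the station's +y; x, y, z as the station's. At the start its face is 22 to 40 mm short of a tin that is home.
- pad_spring (a joint): How far the pad is pushed back on its stem: 0 free, 0.0045 m at the end of its spring. It presses with 2 N at 0 and 3.5 N more per mm; snug is about 1 to 4 mm. Beyond the end it is solid, the force shoots up and dents the tin: a full, unwatched stroke after the pad touches can do that.
- trigger (a joint): Orange trigger on a level pivot (along x) 85 mm above the bench, at station y -155 mm: 0 free, 0.40 rad squeezed as far as it goes (toward the handle, -y). While a tooth is caught the bar moves 40 mm per rad. It springs back by itself (1 to 3 N at the knob); pressing the tin with 11 N takes about 11 N at the knob. Stopping part-way holds the pad where it is.
- trigger_lever: The orange trigger lever, 62 mm from pivot to tip: blade 18 x 9 mm with a round crossbar knob (16 mm thick, 28 mm long across x) near its tip. Origin on the pivot, z along the lever; free, it leans 0.32 rad forward (+y).
- trigger_grip (a point): Front face of the trigger's knob, where a finger pushes: station y -128 mm, z 139 to 145 mm when free; it travels 24 mm toward -y over the full stroke. Moves with the trigger.
- handle_grip (a point): Centre of the rear face of the fixed upright black handle (28 mm across x, 22 mm thick, top at 168 mm above the bench), station y -192 mm, 142 mm above the bench. Handle and free trigger together measure 64 mm along y over their outer faces, 40 mm with the trigger fully squeezed. Nothing stands in front of the knob or behind the handle at this height.
- white_tin: Bystander: white tin with a white lid, 62 mm across, 50 mm tall; leave alone.
- red_tin: Bystander: red tin with a white lid, 68 mm across, 66 mm tall; leave alone.
- bowl_near: Bystander: white cupping bowl, 91 mm across, 59 mm tall; leave alone.
- bowl_far: Bystander: white cupping bowl, 91 mm across, 59 mm tall; leave alone.
- timer: Bystander: round kitchen timer with red top, 63 mm across, 38 mm tall; leave alone.
Things that resemble listed ones, but are neither listed nor needed, are in the scene too. What is shaped like the lot_tin but purple is not meant.

How it is judged:
By the outcome, as a careful person would: the job done as asked, in the order asked, and still so for the second after the job is handed in, while the arm keeps its last pose, push and grip.
It also fails if it takes over 58 s, if anything falls off the work surface, if the arm or the gripper's body presses on something with over 40 N, if the wrist force passes 120 N, or if a joint passes its speed limit or range.

## Working session

There is one attempt and no reset: what is moved stays moved. The work goes in short steps, Python scripts to look and compute and a tool call to move; the robot and the scene stay as the last step left them, time stands still between calls to the robot, and variables do not carry over. Pictures are saved under pics/ and viewed, and the job is handed in when it is done.

Besides the shell and the picture viewer there is one more tool, called after "Emit:" as name(argument=value, ...) on one line, values as JSON. step_arm: Moves the arm, as the interface text tells. Its arguments: {"type":"object","properties":{"rows":{"type":"array","items":{"type":"array","items":{"type":"number"}}},"hand":{"type":"number"},"force":{"type":"number"}},"required":["rows"]}

```bash
ls; mkdir -p pics
python3 - <<'E'
from cell import arm
import cv2
s=arm.get_state();print(s, arm.grip_point_offset)
for n in ["scene","side","wrist"]:
    p=arm.snapshot(n);cv2.imwrite(f"pics/{n}0.png",p["pixels"]);print(n,p["fov_y"],p["cx"],p["cy"],p["world_from_camera"],[k for k in p])
E
```

```text
pics
{'time_s': 0.0, 'q': array([-1.16597207e+00,  2.41419348e-01,  3.73112715e-03,  1.33519541e+00,
       -1.09129991e-05,  1.57078056e+00]), 'qvel': array([-0.00083963,  0.00081793,  0.0018581 , -0.00016413, -0.00080893,
       -0.0001196 ]), 'effort': array([-5.72723766e-04, -3.72315860e+01,  2.52408779e+01,  1.67822727e-02,
       -2.31376298e-04, -3.64970006e-06]), 'tcp_pos': array([ 0.19667851, -0.45901055,  0.23041241]), 'eef_rot': array([-3.07544966e+00, -6.31176798e-01,  6.75458365e-04]), 'wrist_force': array([0.42906758, 1.00529975, 0.04977041]), 'ft_torque': array([0.01079614, 0.04639466, 0.00212803]), 'gripper_width': 1.0001469683532924} 0.0187
scene 42.67672161377591 246.90782968671627 203.96758725118252 [[ 0.83628355  0.23231517 -0.49664825 -0.17973763]
 [-0.54828985  0.35902125 -0.75530257 -1.07992279]
 [ 0.00283903  0.90395432  0.42761961  0.69005576]
 [ 0.          0.          0.          1.        ]] ['pixels', 'fov_y', 'cx', 'cy', 'world_from_camera']
side 55.55537729440976 256.45508146021376 190.60804993240336 [[ 0.92524829  0.1941755  -0.32590102  0.09746817]
 [-0.3786715   0.4209113  -0.82428246 -1.07608906]
 [-0.02288004  0.88607536  0.46297619  0.65274072]
 [ 0.          0.          0.          1.        ]] ['pixels', 'fov_y', 'cx', 'cy', 'world_from_camera']
wrist 66.05195539956657 257.05874603042844 188.54648060490976 [[ 0.39392701  0.87346894  0.28613551  0.26940191]
 [-0.91913809  0.3752269   0.1199581  -0.42695542]
 [-0.00258606 -0.31025278  0.95065058  0.37308287]
 [ 0.          0.          0.          1.        ]] ['pixels', 'fov_y', 'cx', 'cy', 'world_from_camera']
```

View pics/scene0.png

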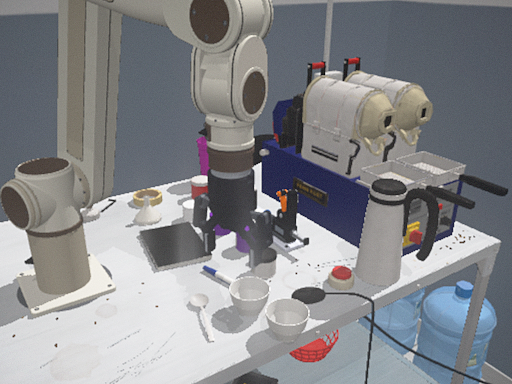

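View pics/side0.png

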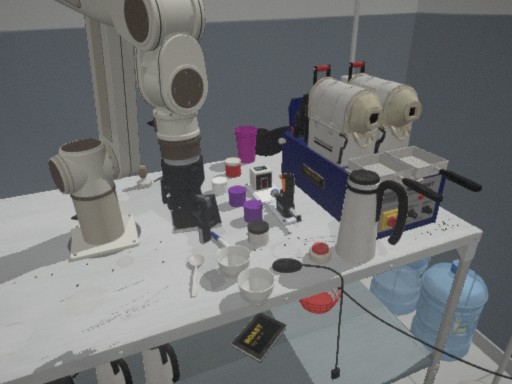

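View pics/wrist0.png

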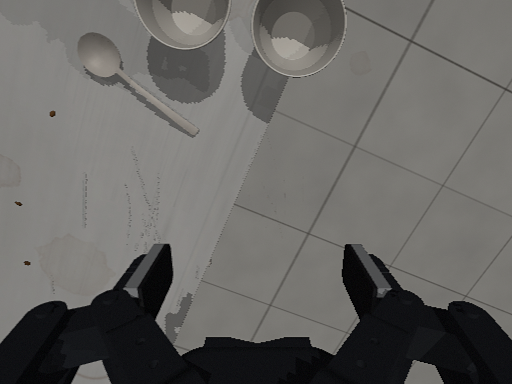

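Run:
```python
import cv2
a=cv2.imread("pics/side0.png")[130:280,180:340];cv2.imwrite("pics/c1.png",cv2.resize(a,None,fx=5,fy=4,interpolation=cv2.INTER_CUBIC) if 0 else cv2.resize(a,(640,600),interpolation=cv2.INTER_CUBIC))
a=cv2.imread("pics/scene0.png")[165:315,180:340];cv2.imwrite("pics/c2.png",cv2.resize(a,(640,600),interpolation=cv2.INTER_CUBIC))
```

```text
(no output)
```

View pics/c1.png

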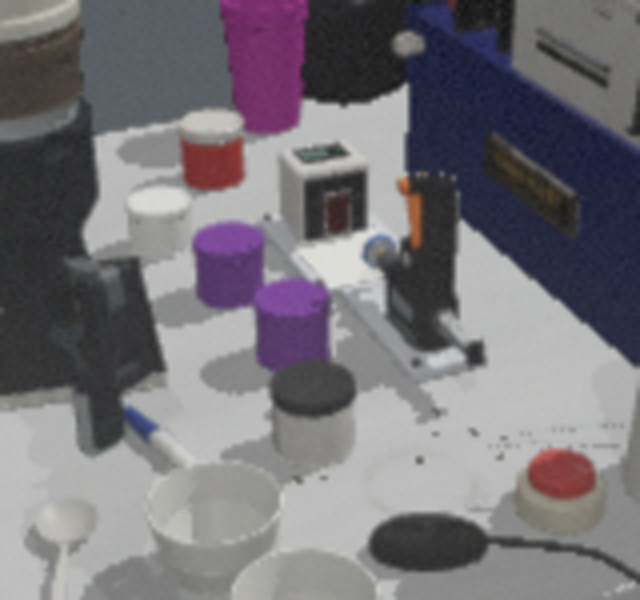

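View pics/c2.png

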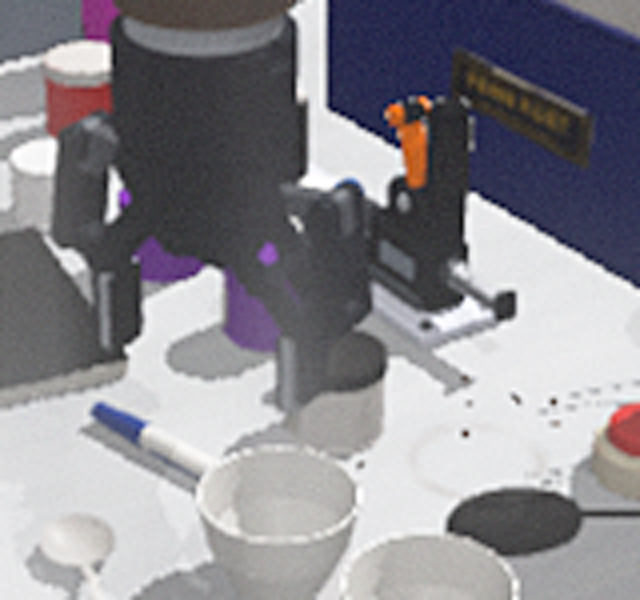

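```bash
cat > h.py <<'E'
import cv2,numpy as np
from cell import arm
def cam(n):
    p=arm.snapshot(n);h,w=p["pixels"].shape[:2]
    return dict(img=p["pixels"],f=h/2/np.tan(np.radians(p["fov_y"])/2),cx=p["cx"],cy=p["cy"],T=np.array(p["world_from_camera"]))
def proj(c,P):
    P=np.atleast_2d(P);Q=(P-c["T"][:3,3])@c["T"][:3,:3]
    return np.c_[c["cx"]+c["f"]*Q[:,0]/-Q[:,2], c["cy"]-c["f"]*Q[:,1]/-Q[:,2]]
def ray(c,u,z):
    d=c["T"][:3,:3]@np.array([(u[0]-c["cx"])/c["f"],-(u[1]-c["cy"])/c["f"],-1]);o=c["T"][:3,3]
    return o+d*(z-o[2])/d[2]
def crop(c,x0,y0,x1,y1,k,name):
    a=cv2.resize(c["img"][y0:y1,x0:x1],None,fx=k,fy=k,interpolation=cv2.INTER_CUBIC);cv2.imwrite("pics/"+name,a)
def st(pose,P):
    x,y,t=pose;P=np.atleast_2d(P)/1000.;c,s=np.cos(t),np.sin(t)
    return np.c_[x+c*P[:,0]-s*P[:,1],y+s*P[:,0]+c*P[:,1],P[:,2]]
E
python3 - <<'E'
from h import *
c=cam("side");crop(c,240,160,310,230,8,"c3.png")
for n,u,z in [("lid",(258.2,227),.058),("tl",(250,168),.086),("fl",(255.5,174.8),.086),("fr",(271.7,174.3),.086)]:print(n,ray(c,u,z))
E
```

```text
lid [ 0.43276076 -0.23452946  0.058     ]
tl [0.54456058 0.11560672 0.086     ]
fl [0.54058983 0.05011902 0.086     ]
fr [0.59608082 0.0289373  0.086     ]
```

View pics/c3.png

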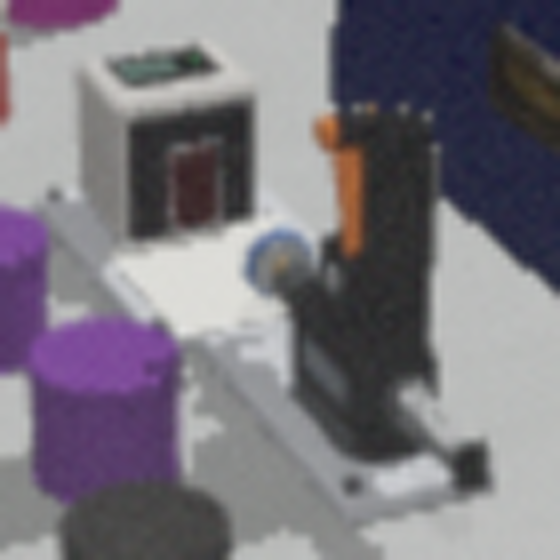

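```bash
cat > fit.py <<'E'
from h import *
from scipy.optimize import least_squares
c=cam("side")
pts=[((-37,37,86),(256.25,173.5)),((37,37,86),(272.1,171.9)),((-37,97,86),(250.25,168.5)),((37,97,86),(265.6,165.6)),((-45,-47,14),(262.5,201.9)),((0,36.5,38),(264.3,183.4))]
P=np.array([p[0] for p in pts],float);U=np.array([p[1] for p in pts])
r=least_squares(lambda q:(proj(c,st(q,P))-U).ravel(),[.55,.0,.5])
print(r.x,r.fun.reshape(-1,2).round(1))
q=r.x
Q=[(0,-210,12),(0,110,12),(0,-128,142),(0,-192,142),(0,-70,45),(0,0,14)]
print(proj(c,st(q,Q)).round(1),st(q,Q).round(3))
E
python3 fit.py
```

```text
[0.5782628  0.01808794 0.0165896 ] [[-1.2  0.8]
 [ 1.2 -1.2]
 [-1.3 -0.2]
 [ 1.  -0.7]
 [ 0.2  0.1]
 [ 0.2  0.7]]
[[295.9 221.9]
 [256.9 182.5]
 [284.8 175.9]
 [294.2 183.8]
 [276.9 194.5]
 [268.6 193.9]] [[ 0.582 -0.192  0.012]
 [ 0.576  0.128  0.012]
 [ 0.58  -0.11   0.142]
 [ 0.581 -0.174  0.142]
 [ 0.579 -0.052  0.045]
 [ 0.578  0.018  0.014]]
```

```bash
cat >> h.py <<'E'
from scipy.spatial.transform import Rotation as R
def down(yaw):  # tool y axis at angle yaw in world, tool z down
    y=np.array([np.cos(yaw),np.sin(yaw),0]);z=np.array([0,0,-1.]);return R.from_matrix(np.c_[np.cross(y,z),y,z])
def row(pos,rot=None):
    s=arm.get_state();R0=R.from_rotvec(s["eef_rot"]);d=R0.inv().apply(np.array(pos)-s["tcp_pos"])/.15
    t=np.zeros(3) if rot is None else (R0.inv()*rot).as_rotvec()/(np.pi/2)
    print("row",np.r_[d,t].round(3),"dist mm",np.linalg.norm(d)*150,"deg",np.linalg.norm(t)*90)
def pr():
    s=arm.get_state();M=R.from_rotvec(s["eef_rot"]).as_matrix()
    print(s["time_s"],s["tcp_pos"].round(4),"yaw_y",np.arctan2(M[1,1],M[0,1]).round(4),"z",M[:,2].round(4),"F",s["wrist_force"].round(2),"w",s["gripper_width"],"q",s["q"].round(3))
E
python3 - <<'E'
from h import *
pr();s=arm.get_state();print(R.from_rotvec(s["eef_rot"]).as_matrix().round(3))
row([.45,-.16,.33])
E
```

```text
0.25 [ 0.1968 -0.4593  0.2308] yaw_y -1.166 z [-4.e-04  1.e-03 -1.e+00] F [0.11 0.29 1.03] w 0.9996880271291672 q [-1.166  0.241  0.004  1.335 -0.     1.571]
[[ 0.919  0.394 -0.   ]
 [ 0.394 -0.919  0.001]
 [-0.    -0.001 -1.   ]]
row [ 2.337 -1.17  -0.66   0.     0.     0.   ] dist mm 404.3854192468677 deg 0.0
```

Emit:
step_arm(rows=[[0.25,-0.12,-0.2,0,0,0],[0.5,-0.25,-0.4,0,0,0],[0.75,-0.4,-0.6,0,0,0],[1,-0.5,-0.66,0,0,0]])

```text
time_s: 0.58
tcp_pos: [0.2874, -0.3513, 0.3214]
eef_rot: [3.076, 0.628, 0.001]
wrist_force: [0.8, -1.2, -0.4]
gripper_width: 0.998
```

Emit:
step_arm(rows=[[0.27,-0.13,0,0,0,0],[0.54,-0.26,0,0,0,0],[0.8,-0.4,0,0,0,0],[1,-0.5,0,0,0,0],[1,-0.5,0,0,0,0]])

```text
time_s: 1.0
tcp_pos: [0.3991, -0.2186, 0.3191]
eef_rot: [-3.073, -0.645, -0.004]
wrist_force: [0.1, -0.6, -0.5]
gripper_width: 0.998
```

Run:
```python
from h import *
pr();c=cam("wrist");cv2.imwrite("pics/w1.png",c["img"]);c=cam("side");cv2.imwrite("pics/s1.png",c["img"])
```

```text
1.0 [ 0.3991 -0.2186  0.3191] yaw_y -1.1567 z [ 0.0019  0.0024 -1.    ] F [ 0.13 -0.59 -0.55] w 0.998338943175864 q [-0.503  0.129  0.093  1.535  0.003  2.224]
```

View pics/w1.png

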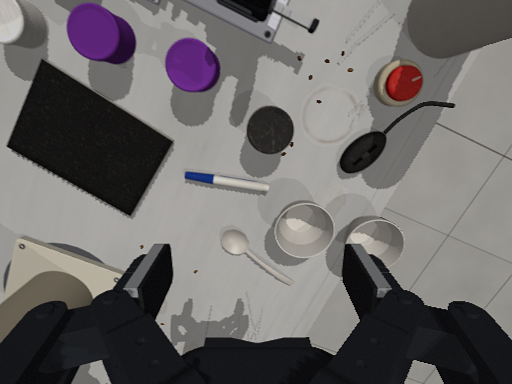

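Run:
```python
from h import *
c=cam("side");crop(c,225,200,295,260,10,"c4.png");c=cam("scene");crop(c,240,235,310,295,10,"c5.png")
row([.5,-.12,.33])
```

```text
row [ 0.917 -0.363 -0.073  0.     0.     0.   ] dist mm 148.29626370595224 deg 0.0
```

View pics/c4.png

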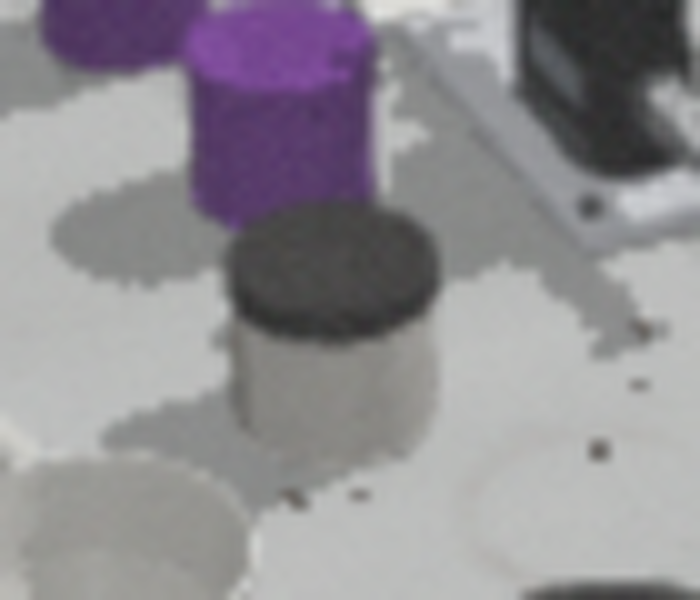

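View pics/c5.png

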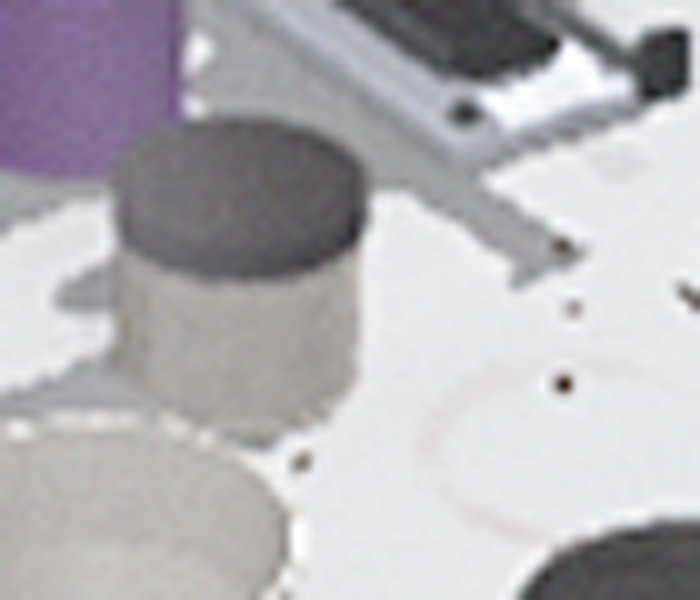

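Emit:
step_arm(rows=[[0.25,-0.1,-0.05,0,0,0],[0.5,-0.2,-0.07,0,0,0],[0.75,-0.3,-0.07,0,0,0],[0.92,-0.36,-0.07,0,0,0],[0.92,-0.36,-0.07,0,0,0]])

```text
time_s: 1.62
tcp_pos: [0.5034, -0.1188, 0.3288]
eef_rot: [-3.076, -0.634, -0.001]
wrist_force: [0.2, -1.2, -0.5]
gripper_width: 0.994
```

Run:
```python
from h import *
pr();c=cam("wrist");cv2.imwrite("pics/w2.png",c["img"]);import pickle;pickle.dump(c,open("w2.pkl","wb"))
```

```text
1.6167 [ 0.5034 -0.1188  0.3288] yaw_y -1.1645 z [ 4.0e-04  1.3e-03 -1.0e+00] F [ 0.15 -1.2  -0.47] w 0.9940347280941358 q [-2.330e-01  2.580e-01  2.790e-01  1.591e+00  1.000e-03  2.503e+00]
```

View pics/w2.png

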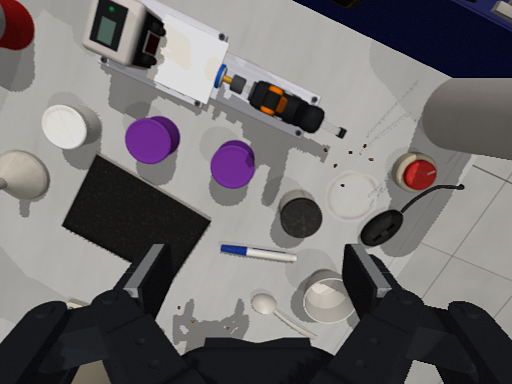

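Run:
```python
from h import *
import pickle;c=pickle.load(open("w2.pkl","rb"))
crop(c,70,0,240,120,4.7,"c6.png");crop(c,200,50,360,170,5,"c7.png")
```

```text
(no output)
```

View pics/c6.png

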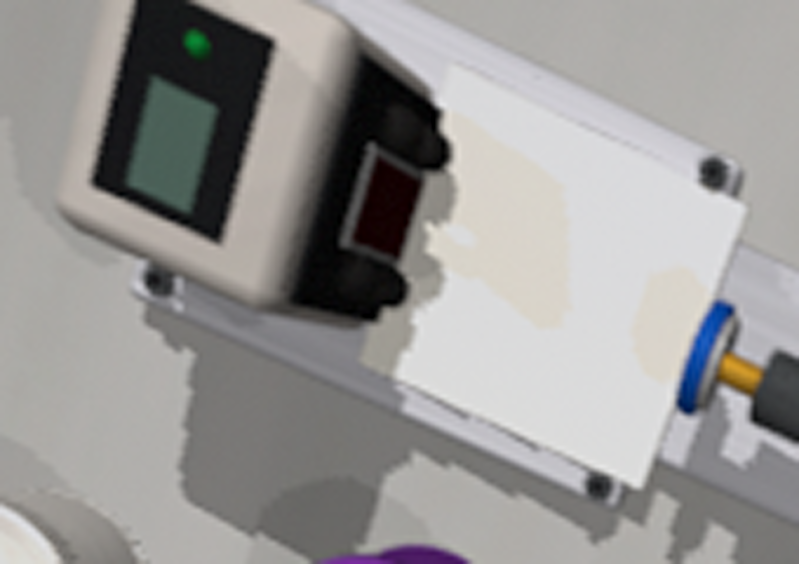

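View pics/c7.png

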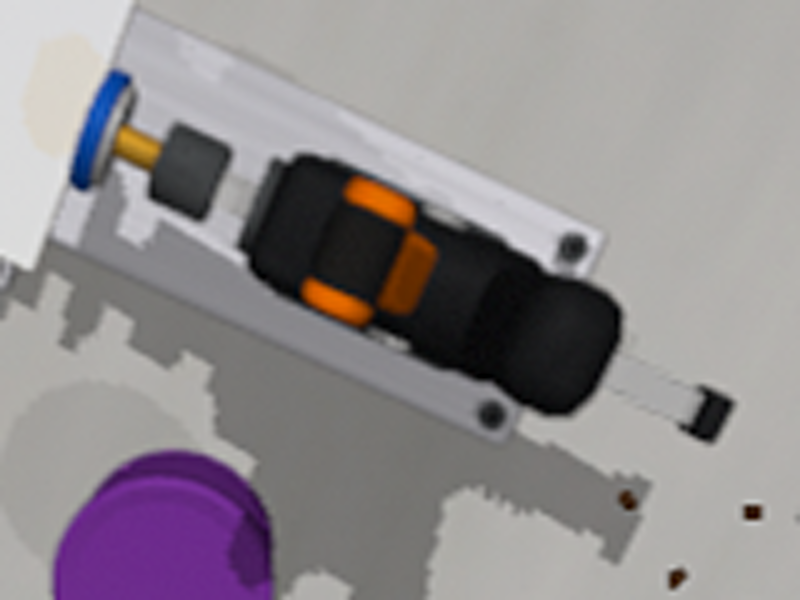

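```bash
cat > fit2.py <<'E'
from h import *
import pickle;c=pickle.load(open("w2.pkl","rb"))
from scipy.optimize import least_squares
pts=[((45,-47,14),(228.9,43.6)),((-45,-47,14),(206.2,104.3)),((45,47,14),(166.2,13.2)),((0,36.5,38),(153.0,43.6))]
P=np.array([p[0] for p in pts],float);U=np.array([p[1] for p in pts])
E1=np.array([(321,97.),(299.4,138)])
def res(q):
    w=q[3]; e=proj(c,st(q[:3],[(w,-210,12),(-w,-210,12)]))
    return np.r_[(proj(c,st(q[:3],P))-U).ravel(),(e-E1).ravel()]
r=least_squares(res,[.57,.01,.0,45])
q=r.x;print(q,r.fun.reshape(-1,2).round(1))
Q=[(0,-210,12),(0,-128,142),(0,-192,142),(0,0,14),(0,-181,168)]
print(proj(c,st(q[:3],Q)).round(1),st(q[:3],Q).round(3))
pad=ray(c,(220,76.2),.045);d=pad[:2]-q[:2];t=q[2];print("pad",pad,"station",np.cos(t)*d[0]+np.sin(t)*d[1],-np.sin(t)*d[0]+np.cos(t)*d[1])
np.save("station.npy",q[:3])
E
python3 fit2.py
python3 - <<'E'
from h import *
import pickle;c=pickle.load(open("w2.pkl","rb"));crop(c,250,170,370,260,6.6,"c8.png")
E
```

```text
[ 5.76048253e-01  2.79918527e-02 -1.74928202e-02  3.38646532e+01] [[-2.5 -1.5]
 [-2.9 -1.3]
 [-3.5 -2.4]
 [ 0.8  1.2]
 [ 3.9  2.6]
 [ 4.7  3. ]]
[[314.3 120.7]
 [268.4  99.6]
 [321.4 124.7]
 [183.9  59. ]
 [317.  122.8]] [[ 0.572 -0.182  0.012]
 [ 0.574 -0.1    0.142]
 [ 0.573 -0.164  0.142]
 [ 0.576  0.028  0.014]
 [ 0.573 -0.153  0.168]]
pad [ 0.57496827 -0.03157502  0.045     ] station -3.7875181995177106e-05 -0.05957665494315301
```

View pics/c8.png

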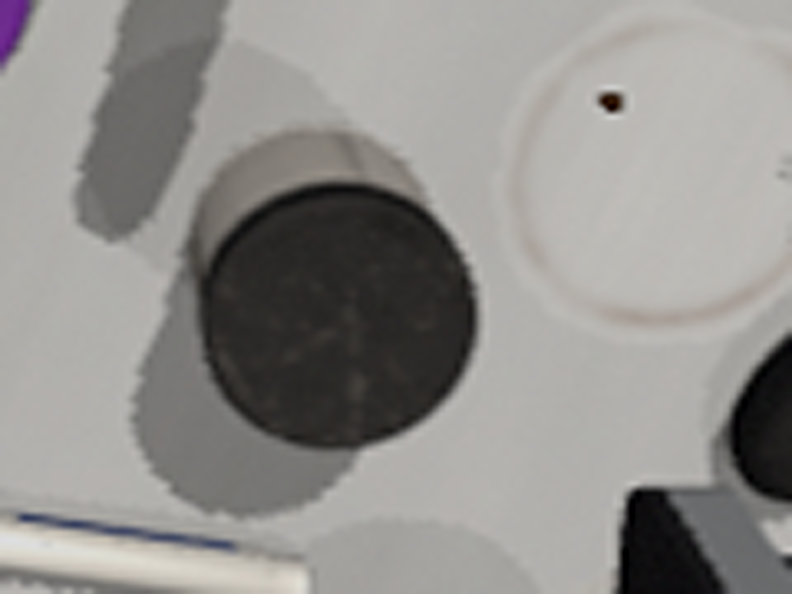

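```bash
cat > fit3.py <<'E'
from h import *
import pickle;c=pickle.load(open("w2.pkl","rb"))
from scipy.optimize import least_squares
pts=[((45,-47,14),(228.9,43.6)),((-45,-47,14),(206.2,104.3)),((45,47,14),(166.2,13.2)),((0,36.5,38),(153.0,43.6))]
P=np.array([p[0] for p in pts],float);U=np.array([p[1] for p in pts])
E1=np.array([(321,97.),(299.4,138)])
def pd(P3,k):
    u=proj(c,P3);d=(u-[c["cx"],c["cy"]])/c["f"];r2=(d**2).sum(1,keepdims=True);return [c["cx"],c["cy"]]+d*c["f"]*(1+k*r2)
def res(q):
    w=q[3];return np.r_[(pd(st(q[:3],P),q[4])-U).ravel(),(pd(st(q[:3],[(w,-210,12),(-w,-210,12)]),q[4])-E1).ravel()]
r=least_squares(res,[.57,.01,.0,45,0])
q=r.x;print(c["f"],q,r.fun.reshape(-1,2).round(1))
E
python3 fit3.py
```

```text
295.3608090988504 [ 5.79377037e-01  3.08145570e-02 -2.65355025e-02  3.44448117e+01
 -7.21534428e-02] [[-2.7 -1.4]
 [-3.7 -3.3]
 [-1.1  0.3]
 [ 2.4  1.5]
 [ 2.3  1.5]
 [ 3.   1.9]]
```

Run:
```python
from h import *
import pickle;c=pickle.load(open("w2.pkl","rb"))
A=[ray(c,u,.014) for u in [(228.9,43.6),(206.2,104.3),(166.2,13.2)]];B=[ray(c,u,.012) for u in [(321,97.),(299.4,138)]]
print(np.round(A,4),np.round(B,4),c["T"].round(3))
print([np.linalg.norm(A[0]-A[i]) for i in (1,2)],np.linalg.norm(B[0]-B[1]),np.linalg.norm(.5*(A[0]+A[1])-.5*(B[0]+B[1])))
print(ray(c,(153,43.6),.038))
for z in (.058,):print("lid",ray(c,(250+340/6.6,170+316/6.6),z))
```

```text
[[ 0.6199 -0.0237  0.014 ]
 [ 0.5302 -0.0228  0.014 ]
 [ 0.6211  0.0689  0.014 ]] [[ 0.6072 -0.1756  0.012 ]
 [ 0.5398 -0.1726  0.012 ]] [[ 0.395  0.873  0.285  0.576]
 [-0.919  0.376  0.121 -0.087]
 [-0.002 -0.309  0.951  0.471]
 [ 0.     0.     0.     1.   ]]
[np.float64(0.08970993435426365), np.float64(0.09254479712081744)] 0.06741795113776487 0.15086582120511136
[0.57762603 0.06590138 0.038     ]
lid [ 0.43569326 -0.21965616  0.058     ]
```

Run:
```python
from h import *
row([.57,-.03,.33],down(0))
```

```text
row [ 0.656 -0.373 -0.008 -0.001  0.    -0.742] dist mm 113.16557479575977 deg 66.78952118108381
```

Emit:
step_arm(rows=[[0.22,-0.12,0,0,0,-0.1],[0.44,-0.25,0,0,0,-0.2],[0.66,-0.37,0,0,0,-0.3],[0.66,-0.37,0,0,0,-0.4],[0.66,-0.37,0,0,0,-0.5],[0.66,-0.37,0,0,0,-0.6],[0.66,-0.37,0,0,0,-0.7],[0.66,-0.37,0,0,0,-0.742],[0.66,-0.37,0,0,0,-0.742],[0.66,-0.37,0,0,0,-0.742],[0.66,-0.37,0,0,0,-0.742]])

```text
time_s: 2.58
tcp_pos: [0.5693, -0.0327, 0.3299]
eef_rot: [2.226, 2.217, -0.001]
wrist_force: [-0.2, 0.4, -0.4]
gripper_width: 1.002
```

Run:
```python
from h import *
pr();c=cam("wrist");cv2.imwrite("pics/w3.png",c["img"]);import pickle;pickle.dump(c,open("w3.pkl","wb"))
```

```text
2.5833 [ 0.5693 -0.0327  0.3299] yaw_y -0.004 z [-4.e-04 -5.e-04 -1.e+00] F [-0.22  0.45 -0.35] w 1.0019656893409028 q [-5.700e-02  3.750e-01  4.440e-01  1.640e+00 -1.000e-03  1.518e+00]
```

View pics/w3.png

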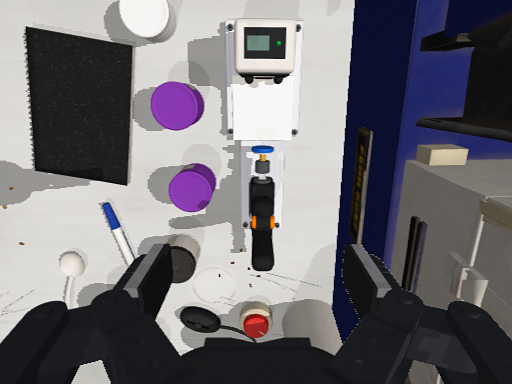

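Run:
```python
from h import *
import pickle;c=pickle.load(open("w3.pkl","rb"))
crop(c,215,5,315,145,4.2,"c9.png");crop(c,215,130,315,280,4,"c10.png")
```

```text
(no output)
```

View pics/c9.png

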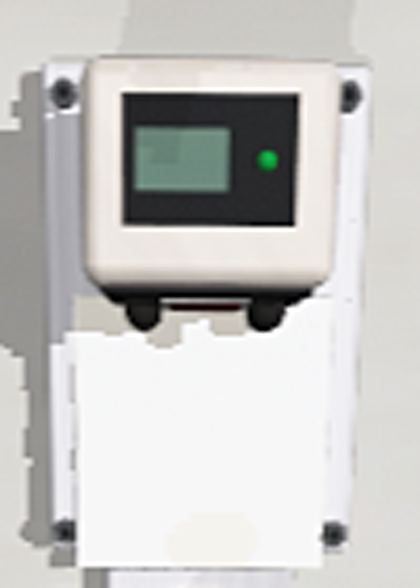

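View pics/c10.png

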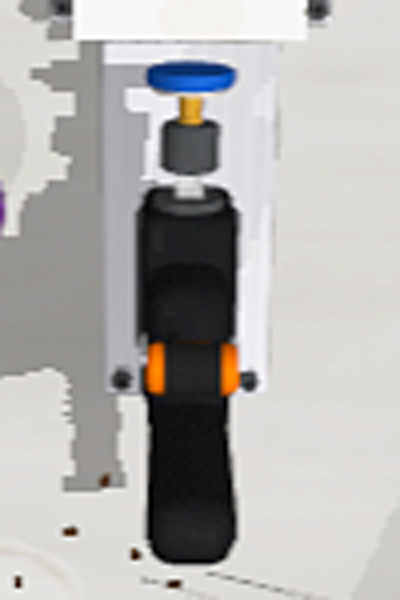

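Run:
```python
from h import *
import pickle;c=pickle.load(open("w3.pkl","rb"))
for n,u,z in [("plateFL",(233.6,140),.014),("FR",(291.7,140),.014),("BL",(232.4,75.7),.014),("baseB",(225,19.8),.012),("baseB",(303.6,19.8),.012),("endF",(241.2,228),.012),("endF",(281,228),.012),("bumpL",(215+145/4.2,5+318/4.2),.056),("bumpR",(215+265/4.2,5+318/4.2),.056),("win",(263.8,78),.038),("pad",(215+191/4,130+65/4),.061),("lid",(182.5,263.5),.058),
 ("rtopBL",(215+85/4.2,5+57/4.2),.086),("rtopBR",(215+337/4.2,5+57/4.2),.086),("rtopFL",(215+85/4.2,5+283/4.2),.086),("handleback",(215+191/4,130+563/4),.168)]:print(n,ray(c,u,z).round(4))
```

```text
plateFL [ 0.532  -0.0222  0.014 ]
FR [ 0.622  -0.0226  0.014 ]
BL [0.5329 0.071  0.014 ]
baseB [0.5247 0.1434 0.012 ]
baseB [0.6333 0.1429 0.012 ]
endF [ 0.5406 -0.1731  0.012 ]
endF [ 0.6088 -0.1734  0.012 ]
bumpL [0.5588 0.0625 0.056 ]
bumpR [0.5966 0.0624 0.056 ]
win [0.578  0.0666 0.038 ]
pad [ 0.5764 -0.0239  0.061 ]
lid [ 0.4477 -0.2136  0.058 ]
rtopBL [0.5438 0.1292 0.086 ]
rtopBR [0.6133 0.1289 0.086 ]
rtopFL [0.5422 0.0711 0.086 ]
handleback [ 0.5749 -0.1544  0.168 ]
```

Run:
```python
from h import *
np.save("station.npy",[.5775,.0345,-.011])
import pickle;c=pickle.load(open("w3.pkl","rb"));s=arm.get_state()
R0=R.from_rotvec(s["eef_rot"]).as_matrix();tc=R0.T@(c["T"][:3,3]-s["tcp_pos"]);Rc=R0.T@c["T"][:3,:3];print(tc,Rc.round(3))
np.savez("tc.npz",t=tc,R=Rc)
tin=np.array([.437,-.219,.03])
for yaw in (1.0,):
  for th in (20,25):
    D=(R.from_rotvec(np.radians(-th)*np.array([np.cos(yaw),np.sin(yaw),0]))*down(yaw)); 
    D2=(R.from_rotvec(np.radians(th)*np.array([np.cos(yaw),np.sin(yaw),0]))*down(yaw))
    for d in (D,D2):
      M=d.as_matrix();v=M@Rc@np.array([0,.05,-1]);v/=np.linalg.norm(v)
      C=tin-v*.24;tcp=C-M@tc
      print(th,M[:,2].round(3),"cam",C.round(3),"tcp",tcp.round(3));row(tcp,d)
```

```text
[ 0.08008705 -0.00044655 -0.14259161] [[ 0.001  0.951  0.309]
 [ 1.    -0.002  0.001]
 [ 0.002  0.309 -0.951]]
20 [ 0.288 -0.185 -0.94 ] cam [ 0.321 -0.144  0.226] tcp [ 0.426 -0.211  0.12 ]
row [-1.193 -0.953  1.403 -0.112 -0.203 -0.633] dist mm 311.011958875111 deg 60.68610005080605
20 [-0.288  0.185 -0.94 ] cam [ 0.454 -0.23   0.269] tcp [ 0.477 -0.244  0.108]
row [-1.411 -0.61   1.482  0.111  0.203 -0.633] dist mm 320.28196858293614 deg 60.69689952181093
25 [ 0.356 -0.228 -0.906] cam [ 0.307 -0.135  0.213] tcp [ 0.419 -0.207  0.118]
row [-1.166 -0.996  1.413 -0.14  -0.254 -0.629] dist mm 312.78645239573586 deg 62.355979055333336
25 [-0.356  0.228 -0.906] cam [ 0.472 -0.241  0.266] tcp [ 0.482 -0.247  0.103]
row [-1.435 -0.573  1.511  0.139  0.254 -0.63 ] dist mm 324.13967905293504 deg 62.3691140201217
```

Emit:
step_arm(rows=[[-0.15,-0.12,0.1,0,0,-0.08],[-0.3,-0.24,0.2,0,0,-0.16],[-0.45,-0.36,0.3,0,0,-0.24],[-0.6,-0.48,0.4,0,0,-0.32],[-0.75,-0.6,0.5,0,0,-0.4],[-0.9,-0.72,0.6,0,0,-0.48],[-1,-0.84,0.65,0,0,-0.56],[-1,-0.95,0.65,0,0,-0.63],[-1,-0.95,0.65,0,0,-0.63]])

```text
time_s: 3.38
tcp_pos: [0.4235, -0.1812, 0.2317]
eef_rot: [-0.906, -3.005, 0.0]
wrist_force: [-0.3, -0.1, -0.4]
gripper_width: 1.0
```

Run:
```python
from h import *
pr();yaw=1.;d=(R.from_rotvec(np.radians(-20)*np.array([np.cos(yaw),np.sin(yaw),0]))*down(yaw));row([.426,-.211,.12],d)
```

```text
3.3833 [ 0.4235 -0.1812  0.2317] yaw_y 0.9852 z [-3.4e-03  8.0e-04 -1.0e+00] F [-0.28 -0.13 -0.42] w 0.9995986039093337 q [-4.04e-01  1.65e-01 -8.90e-02  1.32e+00 -1.00e-03  1.82e-01]
row [-0.126 -0.155  0.745 -0.002 -0.224 -0.009] dist mm 115.66845949730714 deg 20.206766136650206
```

Emit:
step_arm(rows=[[-0.04,-0.05,0.2,0,-0.07,0],[-0.08,-0.1,0.4,0,-0.14,0],[-0.13,-0.15,0.6,0,-0.21,0],[-0.13,-0.15,0.7,0,-0.22,0],[-0.13,-0.15,0.7,0,-0.22,0]])

```text
time_s: 3.8
tcp_pos: [0.4191, -0.2044, 0.1167]
eef_rot: [0.815, 2.707, -0.137]
wrist_force: [-5.0, 1.5, -3.2]
gripper_width: 0.999
```

Run:
```python
from h import *
pr();c=cam("wrist");cv2.imwrite("pics/w4.png",c["img"]);import pickle;pickle.dump(c,open("w4.pkl","wb"))
```

```text
3.8 [ 0.4191 -0.2044  0.1167] yaw_y 0.9853 z [ 0.2653 -0.1788 -0.9474] F [-4.98  1.54 -3.2 ] w 0.9989142133425876 q [-0.417  0.048 -0.61   0.592 -0.056  0.159]
```

View pics/w4.png

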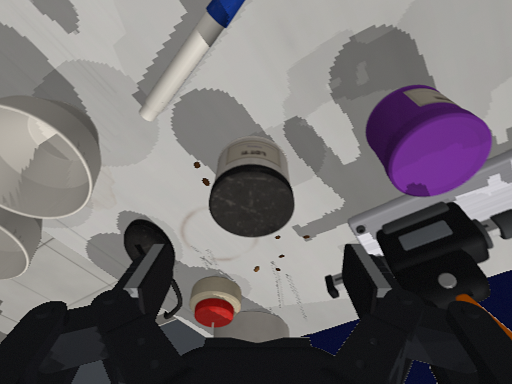

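Run:
```python
from h import *
import pickle;c=pickle.load(open("w4.pkl","rb"));crop(c,195,120,305,245,4.8,"c11.png");pr()
```

```text
3.85 [ 0.4236 -0.2062  0.1214] yaw_y 0.9859 z [ 0.2696 -0.1802 -0.946 ] F [-0.6  -0.25  0.01] w 0.9996122359234262 q [-0.417  0.048 -0.597  0.6   -0.056  0.158]
```

View pics/c11.png

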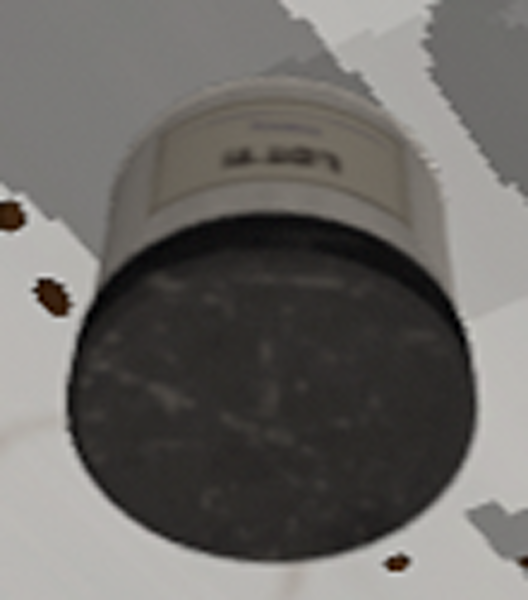

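Run:
```python
from h import *
pr();c=cam("wrist");import pickle;pickle.dump(c,open("w5.pkl","wb"));crop(c,195,120,305,245,4.8,"c12.png");pr()
```

```text
3.85 [ 0.4236 -0.2062  0.1214] yaw_y 0.9859 z [ 0.2696 -0.1802 -0.946 ] F [-0.6  -0.25  0.01] w 0.9996122359234262 q [-0.417  0.048 -0.597  0.6   -0.056  0.158]
3.9 [ 0.4291 -0.2084  0.1259] yaw_y 0.9867 z [ 0.2777 -0.1836 -0.943 ] F [ 0.85 -1.08  1.77] w 1.0013333172850434 q [-0.417  0.048 -0.586  0.601 -0.055  0.158]
```

View pics/c12.png

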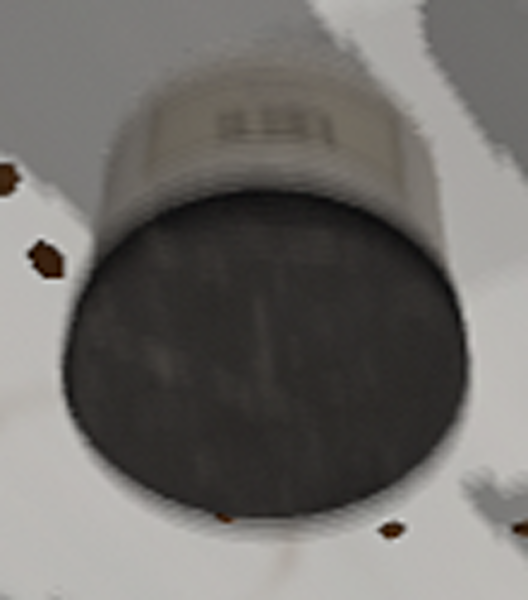

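Emit:
step_arm(rows=[[0,0,0,0,0,0],[0,0,0,0,0,0],[0,0,0,0,0,0],[0,0,0,0,0,0]])

```text
time_s: 4.23
tcp_pos: [0.434, -0.2103, 0.1295]
eef_rot: [0.804, 2.685, -0.141]
wrist_force: [-0.1, -0.3, -0.2]
gripper_width: 1.0
```

Run:
```python
from h import *
pr();c=cam("wrist");import pickle;pickle.dump(c,open("w5.pkl","wb"));crop(c,195,120,305,245,4.8,"c13.png");pr()
```

```text
4.2333 [ 0.434  -0.2103  0.1295] yaw_y 0.9889 z [ 0.2863 -0.1874 -0.9396] F [-0.15 -0.31 -0.21] w 0.9999115433074499 q [-0.416  0.048 -0.58   0.598 -0.056  0.156]
4.2833 [ 0.4333 -0.21    0.1289] yaw_y 0.989 z [ 0.2853 -0.187  -0.94  ] F [ 0.13 -0.32  0.77] w 0.9993482741464348 q [-0.416  0.048 -0.581  0.598 -0.056  0.156]
```

View pics/c13.png

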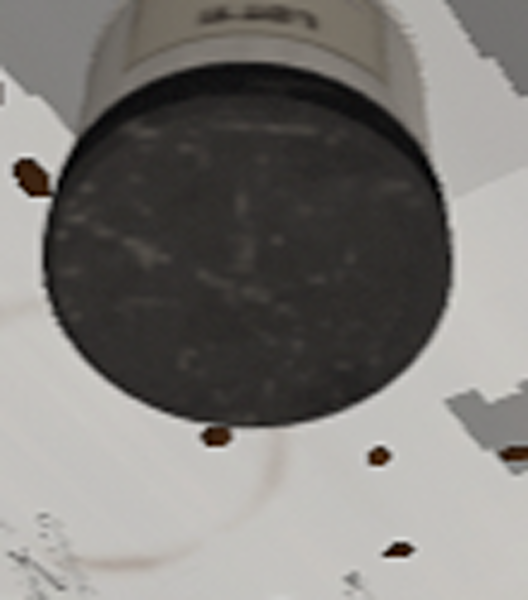

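Run:
```python
from h import *
import pickle;c=pickle.load(open("w5.pkl","rb"));crop(c,190,85,300,215,4.6,"c14.png")
```

```text
(no output)
```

View pics/c14.png

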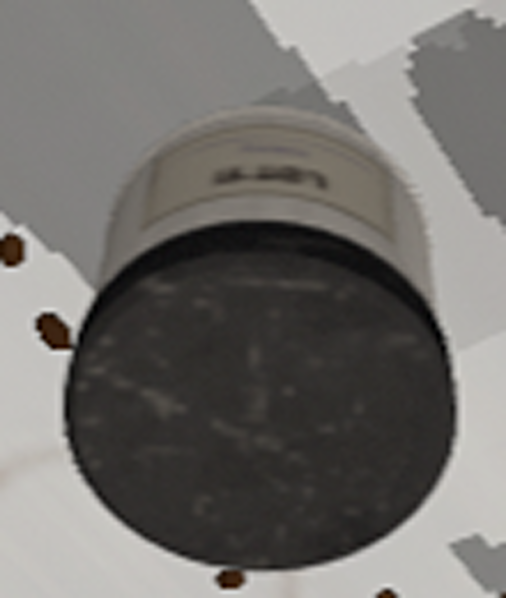

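```bash
cat > tin.py <<'E'
from h import *
import pickle,sys
from scipy.optimize import least_squares
c=pickle.load(open("w5.pkl","rb"))
o=np.array([190,85.]);k=4.6
L=np.array([(145,223),(155,162),(395,235),(387,175)])/k+o
ext=np.array([66/k+190,456/k+190,571/k+85])
a=np.linspace(0,2*np.pi,181)
def lid(x,y):
    u=proj(c,np.c_[x+.032*np.cos(a),y+.032*np.sin(a),0*a+.058]);v=proj(c,np.c_[x+.032*np.cos(a),y+.032*np.sin(a),0*a+.050]);w=np.r_[u,v];return np.array([w[:,0].min(),w[:,0].max(),w[:,1].max()])
def lab(q):
    x,y,p,h,zh,zc=q
    return proj(c,[(x+.0317*np.cos(p+s*h),y+.0317*np.sin(p+s*h),zc+t*zh) for s,t in ((1,1),(1,-1),(-1,1),(-1,-1))])
# left in image: determine sign by s=+-1 free
def res(q):return np.r_[lid(q[0],q[1])-ext,(lab(q)-L).ravel(),(q[5]-.024)*1000]
best=min((least_squares(res,[.437,-.219,2.5,s*.7,.012,.024],x_scale=[.1,.1,1,1,.01,.01]) for s in (1,-1)),key=lambda r:r.cost)
print(best.x,best.cost,best.fun.round(1));print("delta deg from +y", best.x[2]-np.pi/2)
E
python3 tin.py
```

```text
[ 0.4342857  -0.21873365  2.50506826  0.7077774   0.01136727  0.02422411] 1.0829362129317124 [-0.8  0.7  0.8 -0.3 -0.2  0.2  0.  -0.  -0.1  0.3 -0.2  0.2]
delta deg from +y 0.9342719314758043
```

Run:
```python
from h import *
import pickle;c=pickle.load(open("w2.pkl","rb"))
print("purple",ray(c,(232.5,164),.058),"bowl",ray(c,(328,297),.059))
t=np.array([.4343,-.2187])
d=down(.934)
row([*t,.10],d)
```

```text
purple [ 0.47208125 -0.09206786  0.058     ] bowl [ 0.32449454 -0.32264387  0.059     ]
row [ 0.031 -0.045  0.194  0.006  0.222  0.035] dist mm 30.160792011757245 deg 20.191664572812964
```

Emit:
step_arm(rows=[[0.01,-0.02,0.05,0,0.07,0.01],[0.02,-0.04,0.1,0,0.14,0.02],[0.03,-0.045,0.19,0.006,0.222,0.035],[0.03,-0.045,0.19,0.006,0.222,0.035],[0.03,-0.045,0.19,0.006,0.222,0.035],[0.03,-0.045,0.19,0.006,0.222,0.035],[0.03,-0.045,0.19,0.006,0.222,0.035]])

```text
time_s: 4.87
tcp_pos: [0.4321, -0.2176, 0.0999]
eef_rot: [-0.983, -2.983, -0.001]
wrist_force: [-0.1, -0.3, -0.3]
gripper_width: 1.003
```

Run:
```python
from h import *
pr();row([.4343,-.2187,.014],down(.934))
```

```text
4.8667 [ 0.4321 -0.2176  0.0999] yaw_y 0.9339 z [-6.e-04  9.e-04 -1.e+00] F [-0.12 -0.32 -0.26] w 1.0029361087865836 q [-0.467  0.311 -0.262  0.999  0.001  0.17 ]
row [-0.017  0.003  0.573  0.    -0.001 -0.   ] dist mm 85.93081447497877 deg 0.06451422174345234
```

Emit:
step_arm(rows=[[-0.017,0.003,0.15,0,0,0],[-0.017,0.003,0.3,0,0,0],[-0.017,0.003,0.45,0,0,0],[-0.017,0.003,0.57,0,0,0],[-0.017,0.003,0.57,0,0,0],[-0.017,0.003,0.57,0,0,0]])

```text
time_s: 5.37
tcp_pos: [0.4337, -0.2183, 0.0148]
eef_rot: [-0.983, -2.982, -0.001]
wrist_force: [0.5, -0.2, -0.1]
gripper_width: 1.005
```

Run:
```python
from h import *
pr();c=cam("wrist");cv2.imwrite("pics/w6.png",c["img"])
```

```text
5.3667 [ 0.4337 -0.2183  0.0148] yaw_y 0.934 z [-0.0016  0.0015 -1.    ] F [ 0.49 -0.16 -0.14] w 1.005491408722311 q [-0.467  0.425 -0.358  0.79   0.001  0.17 ]
```

View pics/w6.png

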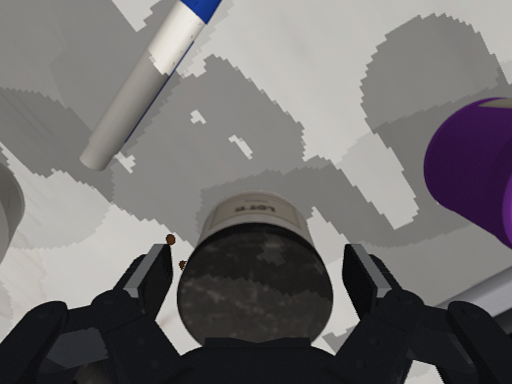

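Emit:
step_arm(rows=[[0,0,0,0,0,0],[0,0,0,0,0,0],[0,0,0,0,0,0],[0,0,0,0,0,0],[0,0,0,0,0,0],[0,0,0,0,0,0],[0,0,0,0,0,0]], hand=0.5, force=30)

```text
time_s: 6.0
tcp_pos: [0.4357, -0.2196, 0.0157]
eef_rot: [0.984, 2.983, 0.001]
wrist_force: [-2.3, 1.5, 8.1]
gripper_width: 0.741
```

Run:
```python
from h import *
pr();c=cam("wrist");cv2.imwrite("pics/w7.png",c["img"])
```

```text
6.0 [ 0.4357 -0.2196  0.0157] yaw_y 0.9337 z [ 8.e-04  2.e-04 -1.e+00] F [-2.29  1.55  8.13] w 0.7406298134920972 q [-0.467  0.426 -0.354  0.791  0.001  0.17 ]
```

View pics/w7.png

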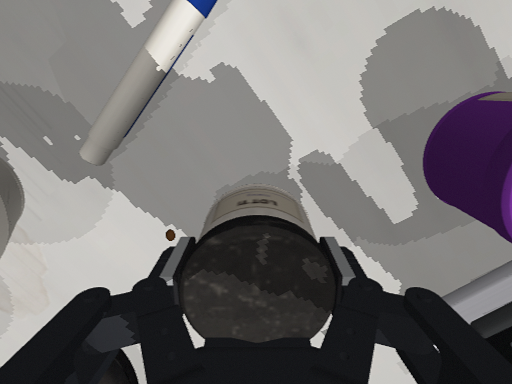

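Emit:
step_arm(rows=[[0,0,-0.15,0,0,0],[0,0,-0.35,0,0,0],[0,0,-0.55,0,0,0],[0,0,-0.8,0,0,0],[0,0,-0.8,0,0,0],[0,0,-0.8,0,0,0]])

```text
time_s: 6.55
tcp_pos: [0.4369, -0.2202, 0.1366]
eef_rot: [0.983, 2.979, -0.0]
wrist_force: [-0.1, -0.4, -1.7]
gripper_width: 0.745
```

Run:
```python
from h import *
pr();row([.445,-.10,.14],down(.934))
c=cam("side");crop(c,150,100,350,250,4,"s7.png")
```

```text
6.55 [ 0.4369 -0.2202  0.1366] yaw_y 0.9336 z [ 0.0041 -0.0014 -1.    ] F [-0.1  -0.45 -1.73] w 0.7451282888653605 q [-4.670e-01  2.800e-01 -1.990e-01  1.088e+00  1.000e-03  1.700e-01]
row [ 0.433  0.677 -0.024  0.001  0.003 -0.   ] dist mm 120.54292299786864 deg 0.2484215068027405
```

View pics/s7.png

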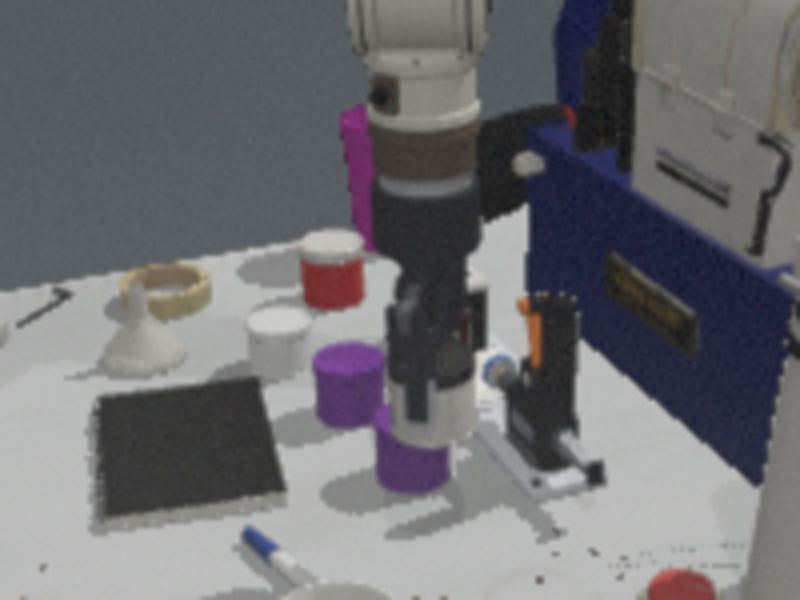

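Emit:
step_arm(rows=[[0.07,0.1,-0.02,0,0,0.06],[0.14,0.22,-0.02,0,0,0.13],[0.22,0.34,-0.02,0,0,0.2],[0.29,0.46,-0.02,0,0,0.27],[0.36,0.58,-0.02,0,0,0.34],[0.43,0.68,-0.02,0,0,0.41],[0.48,0.78,-0.02,0,0,0.48],[0.53,0.88,-0.02,0,0,0.55],[0.58,0.95,-0.02,0,0,0.602],[0.58,0.95,-0.02,0,0,0.602],[0.58,0.95,-0.02,0,0,0.602]])

```text
time_s: 7.52
tcp_pos: [0.4483, -0.0523, 0.1352]
eef_rot: [-2.227, -2.208, 0.004]
wrist_force: [0.9, -0.3, -1.9]
gripper_width: 0.743
```

Run:
```python
from h import *
pr();row([.5775,.0315,.14],down(-.011))
```

```text
7.5167 [ 0.4483 -0.0523  0.1352] yaw_y -0.0088 z [-0.006  0.002 -1.   ] F [ 0.88 -0.33 -1.94] w 0.7426745773000825 q [-1.170e-01  2.190e-01 -2.850e-01  1.073e+00  1.000e-03  1.463e+00]
row [ 0.567  0.856 -0.036 -0.004 -0.001  0.001] dist mm 154.0814432382495 deg 0.3820542031128151
```

Emit:
step_arm(rows=[[0.15,0.1,-0.04,0,0,0],[0.3,0.25,-0.04,0,0,0],[0.45,0.42,-0.04,0,0,0],[0.567,0.6,-0.04,0,0,0],[0.567,0.75,-0.04,0,0,0],[0.567,0.856,-0.04,0,0,0],[0.567,0.856,-0.04,0,0,0],[0.567,0.856,-0.04,0,0,0],[0.567,0.856,-0.04,0,0,0]])

```text
time_s: 8.27
tcp_pos: [0.5775, 0.0297, 0.1414]
eef_rot: [-2.232, -2.204, 0.005]
wrist_force: [-1.2, 0.9, -2.4]
gripper_width: 0.742
```

Run:
```python
from h import *
pr();row([.5775,.0315,.06],down(-.011));c=cam("wrist");cv2.imwrite("pics/w8.png",c["img"])
import pickle;pickle.dump(c,open("w8.pkl","wb"))
```

```text
8.2667 [0.5775 0.0297 0.1414] yaw_y -0.0125 z [-0.0057  0.0017 -1.    ] F [-1.18  0.85 -2.38] w 0.7424295421737178 q [0.05  0.45  0.067 1.194 0.002 1.634]
row [ 0.011  0.003  0.543 -0.004 -0.001 -0.001] dist mm 81.45509474294786 deg 0.34988506162840144
```

View pics/w8.png

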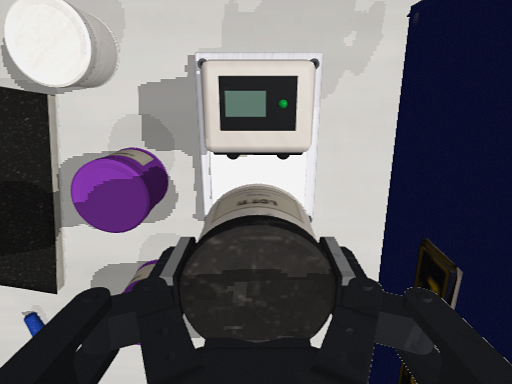

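Run:
```python
from h import *
import pickle;c=pickle.load(open("w8.pkl","rb"));crop(c,170,170,350,350,3.3,"c15.png");crop(c,185,40,335,220,3.3,"c16.png")
```

```text
(no output)
```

View pics/c15.png

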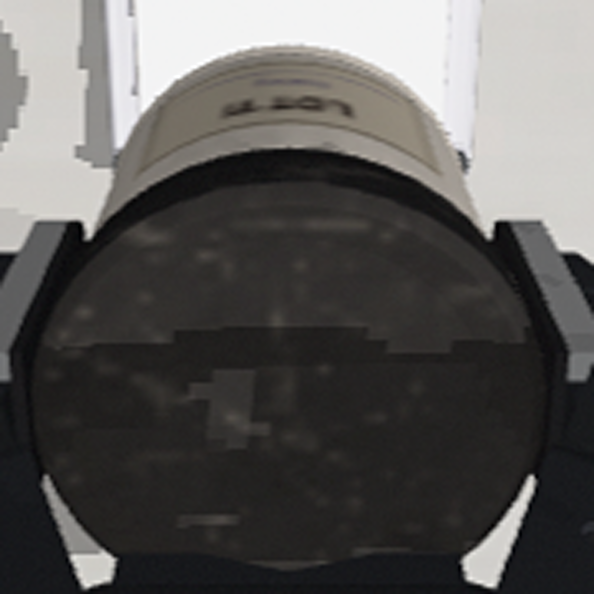

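View pics/c16.png

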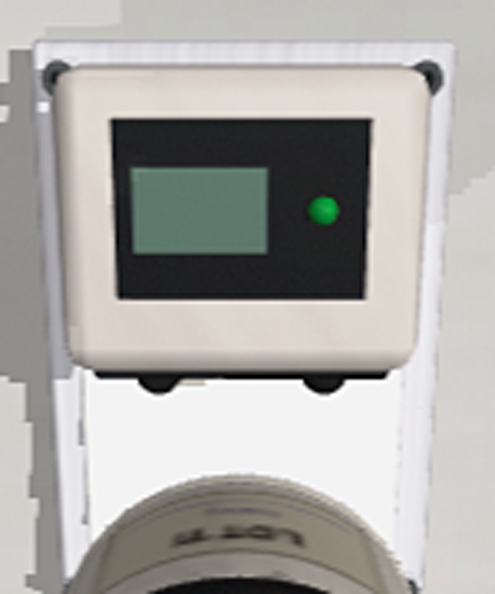

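```bash
cat > tin2.py <<'E'
from h import *
import pickle
from scipy.optimize import least_squares
c=pickle.load(open("w8.pkl","rb"));k=3.3
L=np.array([(143,170),(162,108),(443,171),(411,105)])/k+170
ext=np.array([33,548,570])/k+170
a=np.linspace(0,2*np.pi,361)
def f(q):
    x,y,p,h,zh,z0=q
    u=proj(c,np.c_[x+.032*np.cos(a),y+.032*np.sin(a),0*a+.058+z0]);e=np.array([u[:,0].min(),u[:,0].max(),u[:,1].max()])
    l=proj(c,[(x+.0317*np.cos(p+s*h),y+.0317*np.sin(p+s*h),z0+.024+t*zh) for s,t in ((1,1),(1,-1),(-1,1),(-1,-1))])
    return np.r_[e-ext,(l-L).ravel(),(zh-.01137)*2000,(h-.708)*30]
r=least_squares(f,[.5775,.03,1.56,.7,.012,.12],x_scale=[.1,.1,1,1,.01,.1]);print(r.x,r.fun.round(1))
o=np.array([185,40.])
P=lambda x,y:np.array([x,y])/k+o
for n,u,z in [("baseBL",P(35,42),.012),("baseBR",P(455,42),.012),("rBL",P(57,67),.086),("rBR",P(443,66),.086),("rFL",P(68,372),.08),("rFR",P(418,370),.08),("bL",P(158,393),.051),("bR",P(325,393),.051)]:print(n,ray(c,u,z).round(4))
E
python3 tin2.py
```

```text
[0.57764848 0.02914312 1.56593354 0.76281463 0.01220418 0.1176002 ] [ 4.  -4.1  4.2 -1.1 -1.5 -0.3 -0.6 -0.8 -2.2  2.7 -0.   1.7  1.6]
baseBL [0.5256 0.143  0.012 ]
baseBR [0.6329 0.1416 0.012 ]
rBL [0.544  0.1297 0.086 ]
rBR [0.6163 0.1289 0.086 ]
rFL [0.5411 0.0707 0.08  ]
rFR [0.6152 0.0703 0.08  ]
bL [0.5573 0.0597 0.051 ]
bR [0.598  0.0593 0.051 ]
```

Emit:
step_arm(rows=[[0.01,0.002,0.15,-0.003,0,0],[0.01,0.002,0.35,-0.003,0,0],[0.01,0.002,0.5,-0.003,0,0],[0.01,0.002,0.6,-0.003,0,0],[0.01,0.002,0.65,-0.003,0,0],[0.01,0.002,0.65,-0.003,0,0],[0.01,0.002,0.65,-0.003,0,0]])

```text
time_s: 8.9
tcp_pos: [0.5788, 0.0321, 0.0456]
eef_rot: [2.235, 2.208, 0.004]
wrist_force: [-0.4, 0.4, -1.4]
gripper_width: 0.74
```

Run:
```python
from h import *
pr();row([.5777,.0313,.03],down(-.011));c=cam("wrist");cv2.imwrite("pics/w9.png",c["img"])
c=cam("side");crop(c,225,140,325,240,6,"s9.png")
```

```text
8.9 [0.5788 0.0321 0.0456] yaw_y -0.0122 z [ 0.0021  0.0019 -1.    ] F [-0.41  0.42 -1.35] w 0.7399932997878074 q [ 0.054  0.535 -0.066  0.968  0.002  1.637]
row [-0.006 -0.008  0.104  0.001 -0.001 -0.001] dist mm 15.627873752103818 deg 0.17580159900223657
```

View pics/w9.png

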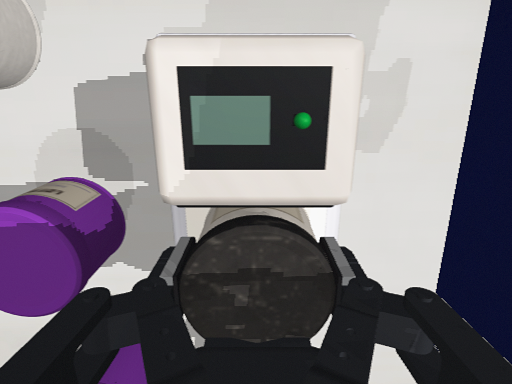

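View pics/s9.png

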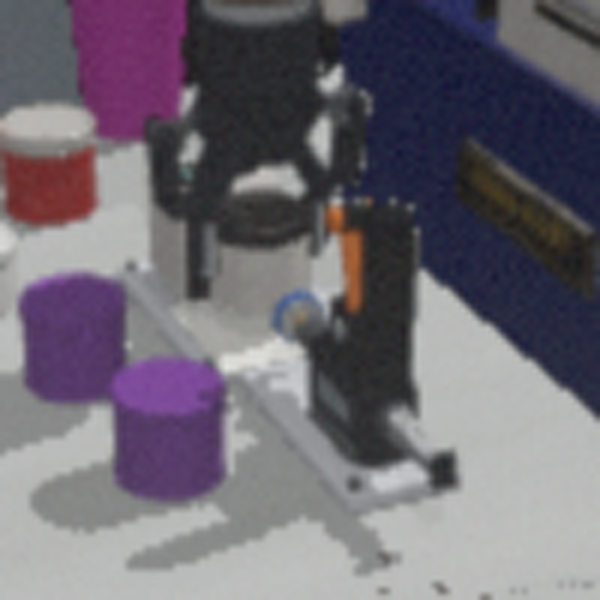

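Emit:
step_arm(rows=[[-0.006,-0.008,0.03,0,0,0],[-0.006,-0.008,0.06,0,0,0],[-0.006,-0.008,0.08,0,0,0],[-0.006,-0.008,0.08,0,0,0],[-0.006,-0.008,0.08,0,0,0]])

```text
time_s: 9.42
tcp_pos: [0.5778, 0.0316, 0.0328]
eef_rot: [-2.234, -2.208, -0.004]
wrist_force: [0.3, 0.2, -0.9]
gripper_width: 0.744
```

Emit:
step_arm(rows=[[0,0,0.01,0,0,0],[0,0,0.018,0,0,0],[0,0,0.018,0,0,0],[0,0,0.018,0,0,0]])

```text
time_s: 9.75
tcp_pos: [0.5779, 0.0315, 0.0303]
eef_rot: [2.235, 2.208, 0.004]
wrist_force: [0.2, 1.8, -1.4]
gripper_width: 0.743
```

Emit:
step_arm(rows=[[0,0,0.01,0,0,0],[0,0,0.015,0,0,0],[0,0,0.015,0,0,0],[0,0,0.015,0,0,0]])

```text
time_s: 10.08
tcp_pos: [0.5782, 0.0317, 0.0297]
eef_rot: [2.234, 2.208, 0.006]
wrist_force: [-2.6, 0.6, 7.2]
gripper_width: 0.742
```

Emit:
step_arm(rows=[[0,0,-0.006,0,0,0],[0,0,-0.006,0,0,0],[0,0,-0.006,0,0,0],[0,0,-0.006,0,0,0],[0,0,-0.006,0,0,0]], hand=1.0)

```text
time_s: 10.5
tcp_pos: [0.5779, 0.0315, 0.0288]
eef_rot: [2.235, 2.208, 0.004]
wrist_force: [-0.2, -0.1, 0.2]
gripper_width: 0.999
```

Emit:
step_arm(rows=[[0,0,-0.15,0,0,0],[0,0,-0.35,0,0,0],[0,0,-0.6,0,0,0],[0,0,-0.85,0,0,0],[0,0,-1,0,0,0],[0,0,-1,0,0,0],[0,0,-1,0,0,0]])

```text
time_s: 11.08
tcp_pos: [0.5789, 0.0313, 0.1808]
eef_rot: [2.233, 2.206, 0.01]
wrist_force: [0.4, -0.3, 0.0]
gripper_width: 0.998
```

Run:
```python
from h import *
pr();c=cam("wrist");cv2.imwrite("pics/w10.png",c["img"]);crop(c,185,130,330,350,2.7,"c17.png")
import pickle;pickle.dump(c,open("w10.pkl","wb"))
```

```text
11.0833 [0.5789 0.0313 0.1808] yaw_y -0.012 z [ 0.0064  0.0022 -1.    ] F [ 0.39 -0.3   0.03] w 0.9975970904916799 q [0.053 0.418 0.124 1.27  0.002 1.636]
```

View pics/w10.png

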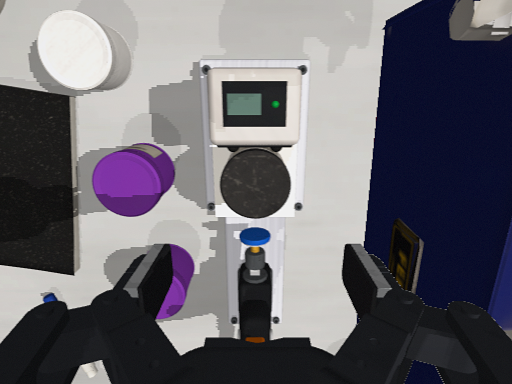

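View pics/c17.png

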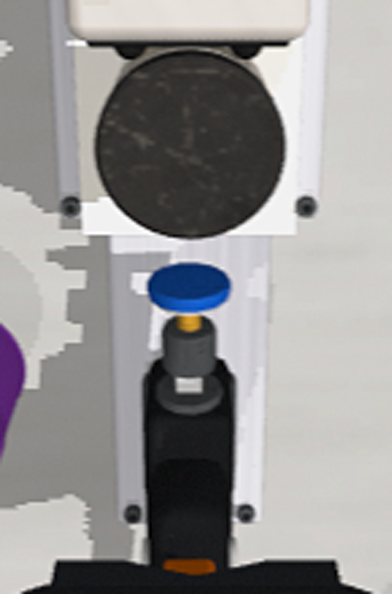

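Run:
```python
from h import *
import pickle;c=pickle.load(open("w10.pkl","rb"));k=2.7;o=np.array([185,130.])
for n,u,z in [("lid",(191,145),.072),("lidtop",(191,50),.072),("lidbot",(191,240),.072),("padtop",(189.5,264),.0615),("plateF",(185,236),.014),("bL",(124,58),.051),("bR",(248,58),.051),("knob",(187,570),.14)]:print(n,ray(c,np.array(u)/k+o,z).round(4))
```

```text
lid [0.5778 0.0348 0.072 ]
lidtop [0.5782 0.0663 0.072 ]
lidbot [0.5773 0.0008 0.072 ]
padtop [ 0.5766 -0.0133  0.0615]
plateF [ 0.5745 -0.0229  0.014 ]
bL [0.555  0.0601 0.051 ]
bR [0.5978 0.0595 0.051 ]
knob [ 0.5752 -0.0734  0.14  ]
```

Emit:
step_arm(rows=[[-0.1,-0.01,0,0,0,0],[-0.25,-0.01,0,0,0,0],[-0.45,-0.01,0,0,0,0],[-0.65,-0.015,0,0,0,0],[-0.65,-0.015,0,0,0,0],[-0.65,-0.015,0,0,0,0],[-0.65,-0.015,0,0,0,0]], hand=0)

```text
time_s: 11.72
tcp_pos: [0.5732, -0.066, 0.177]
eef_rot: [-2.233, -2.206, -0.002]
wrist_force: [-0.6, -0.9, 0.3]
gripper_width: 0.009
```

Run:
```python
from h import *
pr();row([.5763,-.068,.130],down(-.011));c=cam("wrist");cv2.imwrite("pics/w11.png",c["img"])
c=cam("side");crop(c,225,110,325,210,6,"s11.png")
```

```text
11.7167 [ 0.5732 -0.066   0.177 ] yaw_y -0.0125 z [-0.0012  0.0028 -1.    ] F [-0.55 -0.85  0.25] w 0.008645442141378624 q [-0.116  0.421  0.118  1.27   0.003  1.467]
row [-0.014  0.021  0.313 -0.001 -0.002 -0.001] dist mm 47.1379926151801 deg 0.1954703844403487
```

View pics/w11.png

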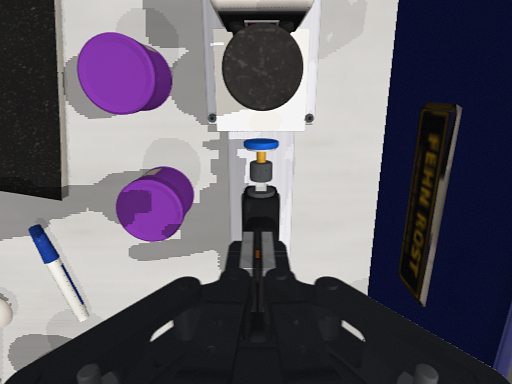

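View pics/s11.png

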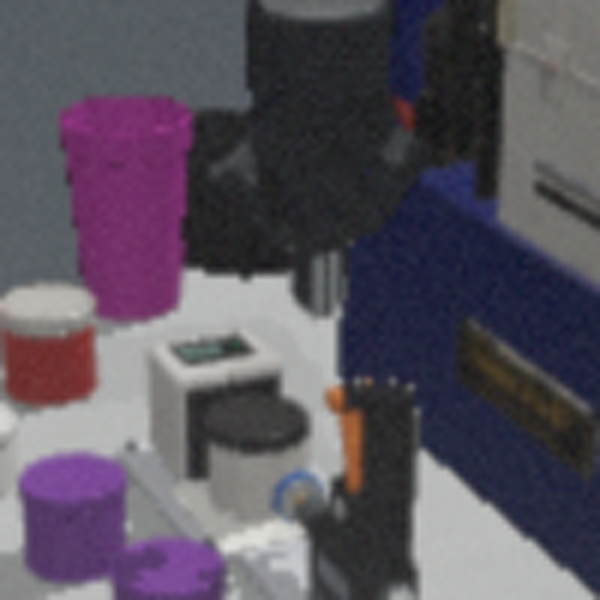

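Emit:
step_arm(rows=[[0,0.02,0.1,0,0,0],[0,0.02,0.2,0,0,0],[0,0.02,0.29,0,0,0],[0,0.02,0.29,0,0,0],[0,0.02,0.29,0,0,0],[0,0.02,0.29,0,0,0]])

```text
time_s: 12.32
tcp_pos: [0.5777, -0.0655, 0.1359]
eef_rot: [2.233, 2.209, 0.005]
wrist_force: [0.2, -0.3, 0.5]
gripper_width: 0.001
```

Run:
```python
from h import *
pr();c=cam("wrist");cv2.imwrite("pics/w12.png",c["img"])
c=cam("side");crop(c,240,130,320,210,7,"s12.png")
c=cam("scene");crop(c,220,150,320,250,6,"n12.png")
```

```text
12.3167 [ 0.5777 -0.0655  0.1359] yaw_y -0.0108 z [ 0.003   0.0019 -1.    ] F [ 0.19 -0.28  0.52] w 0.001206751572607176 q [-0.114  0.453  0.058  1.173  0.002  1.468]
```

View pics/s12.png

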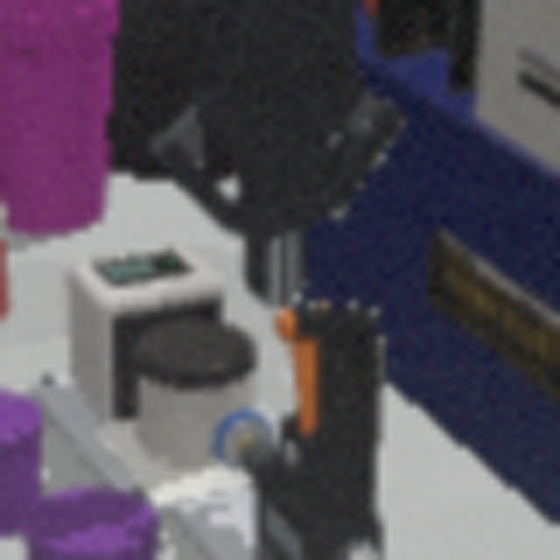

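View pics/w12.png

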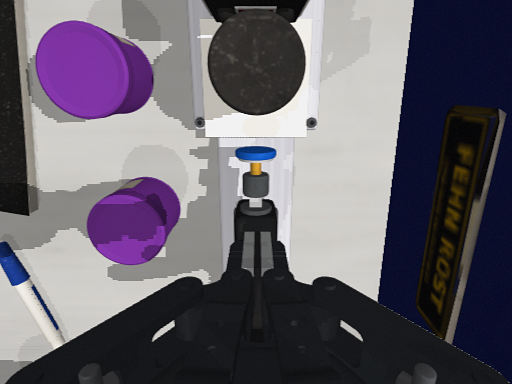

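View pics/n12.png

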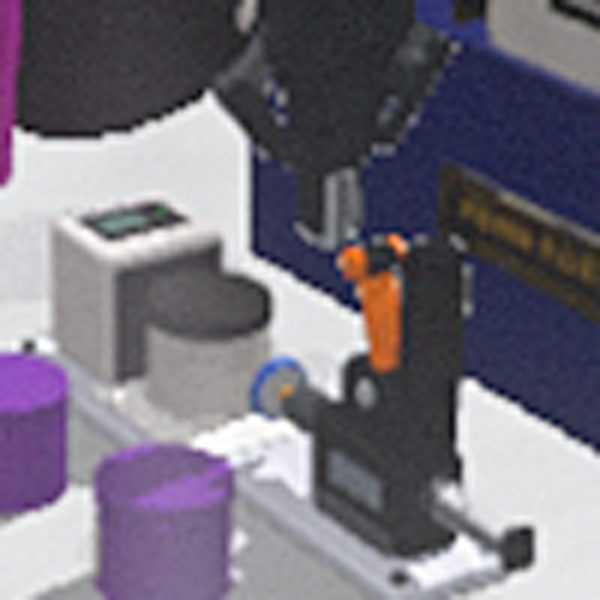

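Run:
```python
from h import *
s=arm.get_state()["tcp_pos"];q=[.5777,.0338,-.011]
for n,x0,y0,k in (("side",240,130,7),("scene",220,150,6)):
    c=cam(n);print(n,((proj(c,np.r_[[s],st(q,[(-14,-136,142),(14,-136,142),(-14,-170,168),(-14,-192,168),(-31,0,72)])])-[x0,y0])*k).round())
```

```text
side [[269. 297.]
 [271. 322.]
 [325. 312.]
 [303. 299.]
 [324. 318.]
 [132. 348.]]
scene [[325. 239.]
 [343. 262.]
 [393. 249.]
 [390. 235.]
 [420. 252.]
 [151. 304.]]
```

Emit:
step_arm(rows=[[-0.05,-0.01,0.015,0,0,0],[-0.09,-0.01,0.025,0,0,0],[-0.1,-0.01,0.025,0,0,0],[-0.1,-0.01,0.025,0,0,0],[-0.1,-0.01,0.025,0,0,0]])

```text
time_s: 12.98
tcp_pos: [0.5755, -0.0816, 0.1314]
eef_rot: [-2.236, -2.207, -0.005]
wrist_force: [0.1, 0.2, -0.3]
gripper_width: -0.001
```

Emit:
step_arm(rows=[[-0.02,0,0,0,0,0],[-0.04,0,0,0,0,0],[-0.04,0,0,0,0,0]])

```text
time_s: 13.23
tcp_pos: [0.5757, -0.0866, 0.1319]
eef_rot: [-2.234, -2.208, -0.007]
wrist_force: [0.1, 4.2, 1.8]
gripper_width: 0.003
```

Emit:
step_arm(rows=[[-0.03,0,0,0,0,0],[-0.06,0,0,0,0,0],[-0.09,0,0,0,0,0],[-0.11,0,0,0,0,0],[-0.11,0,0,0,0,0],[-0.11,0,0,0,0,0]])

```text
time_s: 13.73
tcp_pos: [0.5758, -0.1034, 0.1318]
eef_rot: [2.234, 2.208, 0.006]
wrist_force: [1.2, 3.5, 2.6]
gripper_width: 0.002
```

Run:
```python
from h import *
pr();c=cam("wrist");crop(c,150,0,370,260,2.3,"c18.png");import pickle;pickle.dump(c,open("w13.pkl","wb"))
c=cam("scene");crop(c,220,150,320,250,6,"n13.png")
```

```text
13.7333 [ 0.5758 -0.1034  0.1318] yaw_y -0.0117 z [ 0.0033  0.0023 -1.    ] F [1.23 3.53 2.6 ] w 0.001557394606895704 q [-0.179  0.463  0.062  1.167  0.003  1.403]
```

View pics/c18.png

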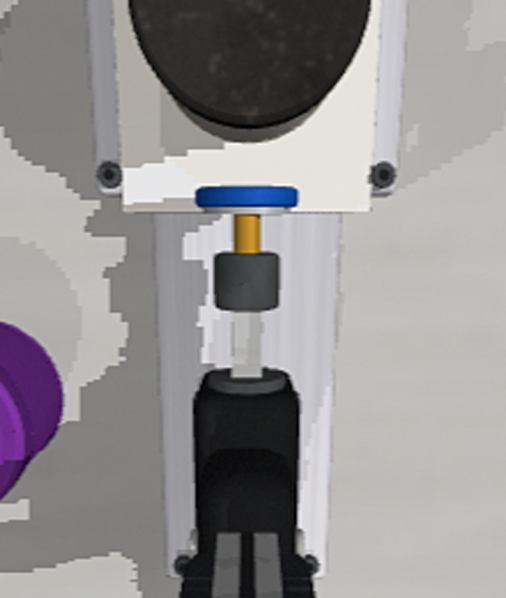

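View pics/n13.png

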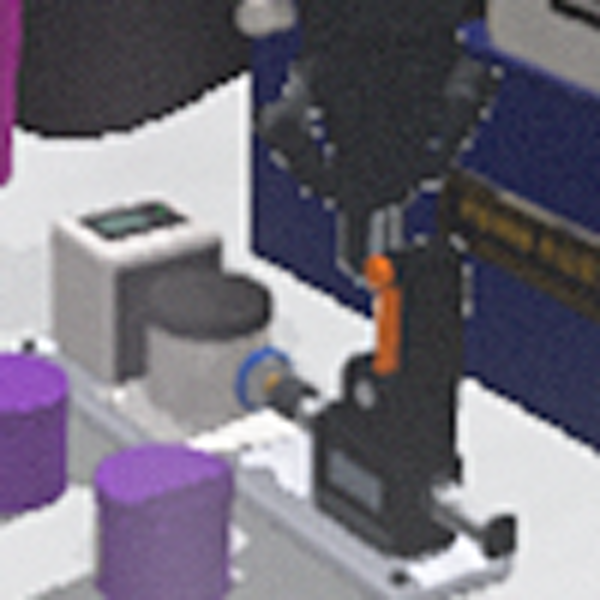

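Emit:
step_arm(rows=[[0.04,0,0,0,0,0],[0.1,0,0,0,0,0],[0.155,0,0,0,0,0],[0.155,0,0,0,0,0],[0.155,0,0,0,0,0]])

```text
time_s: 14.25
tcp_pos: [0.5753, -0.08, 0.1312]
eef_rot: [2.233, 2.209, 0.003]
wrist_force: [-0.1, -0.9, 0.0]
gripper_width: -0.002
```

Emit:
step_arm(rows=[[-0.04,0,0,0,0,0],[-0.08,0,0,0,0,0],[-0.12,0,0,0,0,0],[-0.16,0,0,0,0,0],[-0.165,0,0,0,0,0],[-0.165,0,0,0,0,0]])

```text
time_s: 14.75
tcp_pos: [0.5757, -0.1057, 0.132]
eef_rot: [2.235, 2.207, 0.007]
wrist_force: [0.8, 2.5, 2.0]
gripper_width: -0.001
```

Run:
```python
from h import *
import pickle
c=pickle.load(open("w13.pkl","rb"));print(c["T"][:3,3],ray(c,(150+247/2.3,187/2.3),.0615),ray(c,(150+247/2.3,130/2.3),.014),ray(c,(150+247/2.3,212/2.3),.014))
pr();c=cam("wrist");crop(c,150,0,370,260,2.3,"c19.png");import pickle;pickle.dump(c,open("w14.pkl","wb"))
```

```text
[ 0.5760313  -0.02332875  0.27461134] [ 0.57673903 -0.01552906  0.0615    ] [0.57710989 0.00509697 0.014     ] [ 0.57680001 -0.02236614  0.014     ]
14.75 [ 0.5757 -0.1057  0.132 ] yaw_y -0.013 z [ 0.0034  0.0025 -1.    ] F [0.81 2.45 2.01] w -0.0006572592617479902 q [-0.183  0.464  0.063  1.168  0.003  1.401]
```

View pics/c19.png

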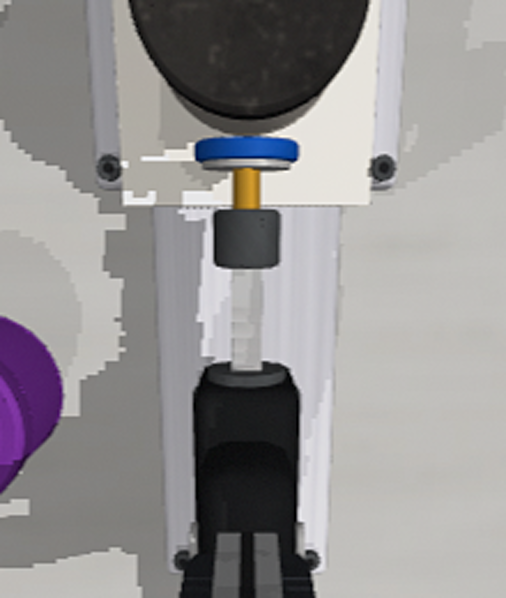

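Run:
```python
from h import *
import pickle
c=pickle.load(open("w14.pkl","rb"))
for v,z in((138,.0615),(133,.014),(120,.058+.014-.012),(120,.072)):print(z,ray(c,(150+247/2.3,v/2.3),z))
```

```text
0.0615 [ 0.57694052 -0.00448849  0.0615    ]
0.014 [0.57716478 0.00185239 0.014     ]
0.06000000000000001 [5.77006966e-01 4.55822482e-04 6.00000000e-02]
0.072 [ 0.5769521  -0.00100322  0.072     ]
```

Emit:
step_arm(rows=[[0.04,0,0,0,0,0],[0.1,0,0,0,0,0],[0.165,0,0,0,0,0],[0.165,0,0,0,0,0],[0.165,0,0,0,0,0]])

```text
time_s: 15.22
tcp_pos: [0.5754, -0.0798, 0.1313]
eef_rot: [2.233, 2.21, 0.003]
wrist_force: [0.1, -0.5, 0.6]
gripper_width: 0.001
```

Emit:
step_arm(rows=[[-0.03,0,0,0,0,0],[-0.06,0,0,0,0,0],[-0.085,0,0,0,0,0],[-0.085,0,0,0,0,0],[-0.085,0,0,0,0,0]])

```text
time_s: 15.63
tcp_pos: [0.5757, -0.0934, 0.1319]
eef_rot: [2.235, 2.207, 0.006]
wrist_force: [-0.2, 3.2, 2.1]
gripper_width: -0.001
```

Run:
```python
from h import *
pr()
for i in range(3):
    c=cam("wrist");print(arm.get_state()["wrist_force"].round(2))
crop(c,150,0,370,260,2.3,"c20.png")
```

```text
15.6333 [ 0.5757 -0.0934  0.1319] yaw_y -0.0127 z [ 0.003   0.0025 -1.    ] F [-0.22  3.16  2.11] w -0.0012733604575702658 q [-0.162  0.46   0.057  1.166  0.003  1.421]
[-0.01  3.11  2.38]
[1.01 2.04 2.23]
[0.46 2.01 1.24]
```

View pics/c20.png

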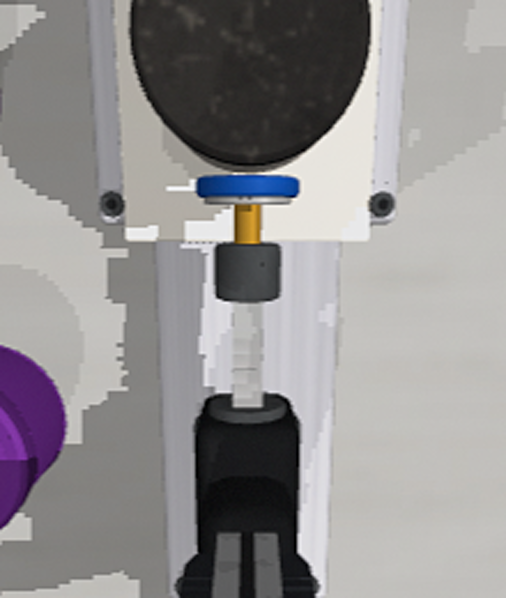

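Emit:
step_arm(rows=[[-0.013,0,0,0,0,0],[-0.025,0,0,0,0,0],[-0.025,0,0,0,0,0],[-0.025,0,0,0,0,0]])

```text
time_s: 16.12
tcp_pos: [0.5756, -0.0969, 0.1316]
eef_rot: [2.234, 2.208, 0.005]
wrist_force: [0.3, 4.0, 3.3]
gripper_width: -0.001
```

Emit:
step_arm(rows=[[-0.007,0,0,0,0,0],[-0.013,0,0,0,0,0],[-0.013,0,0,0,0,0]])

```text
time_s: 16.37
tcp_pos: [0.5755, -0.0987, 0.1316]
eef_rot: [-2.235, -2.208, -0.005]
wrist_force: [-0.1, 4.1, 4.3]
gripper_width: 0.001
```

Run:
```python
from h import *
pr()
for i in range(4):
    c=cam("wrist");print(arm.get_state()["wrist_force"].round(2))
crop(c,150,0,370,260,2.3,"c21.png")
```

```text
16.3667 [ 0.5755 -0.0987  0.1316] yaw_y -0.0119 z [ 0.0024  0.0025 -1.    ] F [-0.11  4.11  4.3 ] w 0.0014985334368609422 q [-0.171  0.462  0.06   1.167  0.003  1.411]
[0.89 4.06 4.33]
[0.35 4.5  3.79]
[0.56 5.14 3.47]
[0.   5.42 4.24]
```

View pics/c21.png

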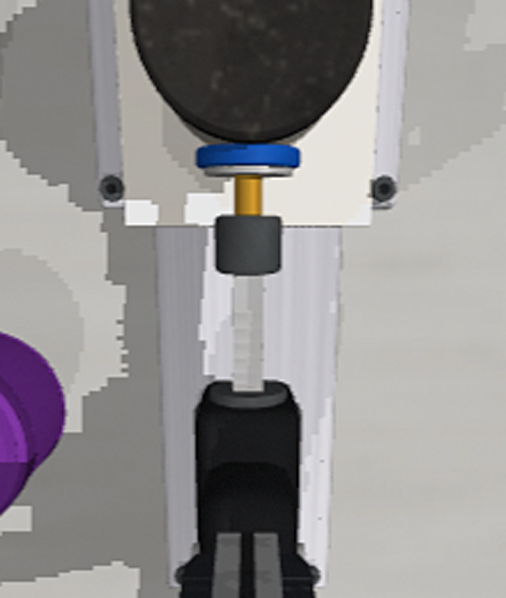

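Emit:
step_arm(rows=[[-0.007,0,0,0,0,0],[-0.012,0,0,0,0,0],[-0.012,0,0,0,0,0],[-0.012,0,0,0,0,0]])

```text
time_s: 16.9
tcp_pos: [0.5755, -0.0999, 0.1317]
eef_rot: [-2.234, -2.208, -0.007]
wrist_force: [0.3, 7.0, 5.3]
gripper_width: -0.001
```

Run:
```python
from h import *
pr()
for i in range(3):
    c=cam("wrist");print(arm.get_state()["wrist_force"].round(2))
crop(c,150,0,370,260,2.3,"c22.png");pr()
```

```text
16.9 [ 0.5755 -0.0999  0.1317] yaw_y -0.0114 z [ 0.0026  0.0035 -1.    ] F [0.27 7.04 5.3 ] w -0.0008496584432164361 q [-0.174  0.462  0.061  1.167  0.004  1.408]
[0.36 6.63 4.85]
[0.03 6.81 5.42]
[-0.54  6.53  4.22]
17.05 [ 0.5755 -0.0999  0.1318] yaw_y -0.0113 z [ 0.0026  0.0034 -1.    ] F [-0.54  6.53  4.22] w 0.008263808571406189 q [-0.174  0.462  0.061  1.167  0.004  1.408]
```

View pics/c22.png

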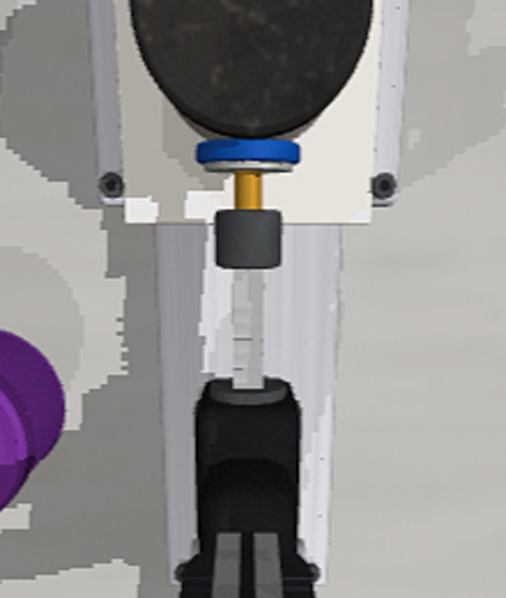

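Emit:
step_arm(rows=[[-0.006,0,0,0,0,0],[-0.012,0,0,0,0,0],[-0.012,0,0,0,0,0],[-0.012,0,0,0,0,0]])

```text
time_s: 17.38
tcp_pos: [0.5755, -0.1012, 0.132]
eef_rot: [-2.233, -2.208, -0.008]
wrist_force: [-1.1, 8.4, 5.6]
gripper_width: 0.002
```

Run:
```python
from h import *
pr()
for i in range(3):
    c=cam("wrist");print(arm.get_state()["wrist_force"].round(2))
crop(c,200,30,320,180,4,"c23.png");pr()
```

```text
17.3833 [ 0.5755 -0.1012  0.132 ] yaw_y -0.011 z [ 0.0028  0.0045 -1.    ] F [-1.07  8.36  5.63] w 0.0015326528148694048 q [-0.177  0.462  0.061  1.168  0.005  1.405]
[-0.22  9.32  5.91]
[0.93 6.78 6.8 ]
[-0.24  7.61  5.88]
17.5333 [ 0.5755 -0.1011  0.132 ] yaw_y -0.0109 z [ 0.0027  0.0044 -1.    ] F [-0.24  7.61  5.88] w 0.0018418895736419512 q [-0.176  0.462  0.061  1.168  0.005  1.405]
```

View pics/c23.png

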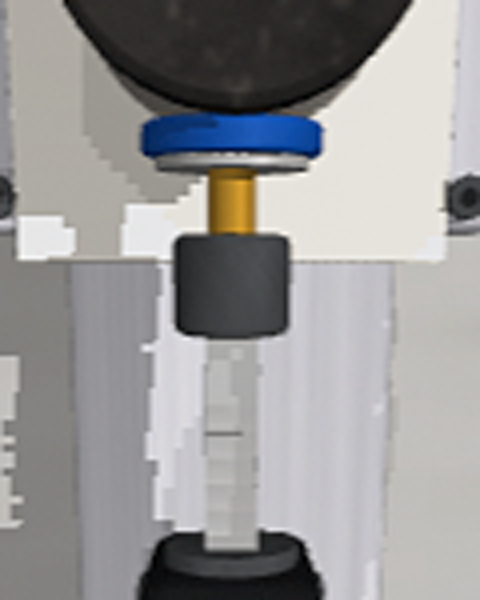

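Emit:
step_arm(rows=[[-0.006,0,0,0,0,0],[-0.012,0,0,0,0,0],[-0.012,0,0,0,0,0],[-0.012,0,0,0,0,0]])

```text
time_s: 17.87
tcp_pos: [0.5755, -0.1024, 0.1321]
eef_rot: [-2.232, -2.208, -0.009]
wrist_force: [-0.4, 9.4, 7.1]
gripper_width: 0.002
```

Run:
```python
from h import *
pr();F=[]
for i in range(4):
    c=cam("wrist");F.append(arm.get_state()["wrist_force"])
print(np.mean(F,0));crop(c,200,30,320,180,4,"c24.png");pr();cv2.imwrite("pics/w24.png",c["img"])
c=cam("scene");crop(c,220,150,320,250,6,"n24.png")
```

```text
17.8667 [ 0.5755 -0.1024  0.1321] yaw_y -0.0106 z [ 0.0029  0.0055 -1.    ] F [-0.38  9.44  7.1 ] w 0.0016623959015961576 q [-0.179  0.463  0.062  1.169  0.006  1.402]
[-0.57591601  9.8428112   6.67794431]
18.0667 [ 0.5755 -0.1023  0.1322] yaw_y -0.0105 z [ 0.0029  0.0054 -1.    ] F [-0.36  9.81  6.29] w 0.002213470917096353 q [-0.179  0.463  0.062  1.169  0.006  1.402]
```

View pics/c24.png

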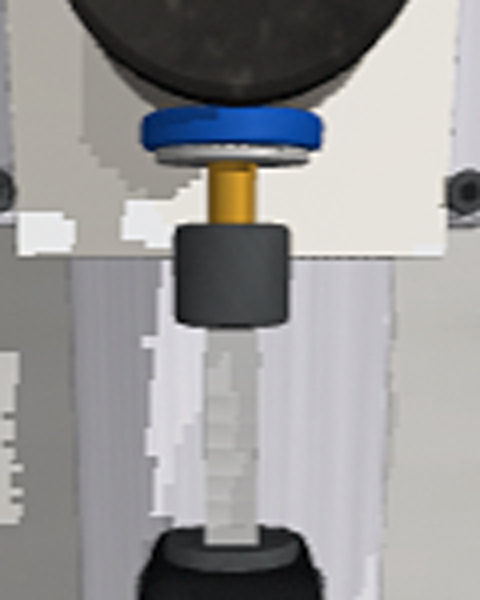

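View pics/n24.png

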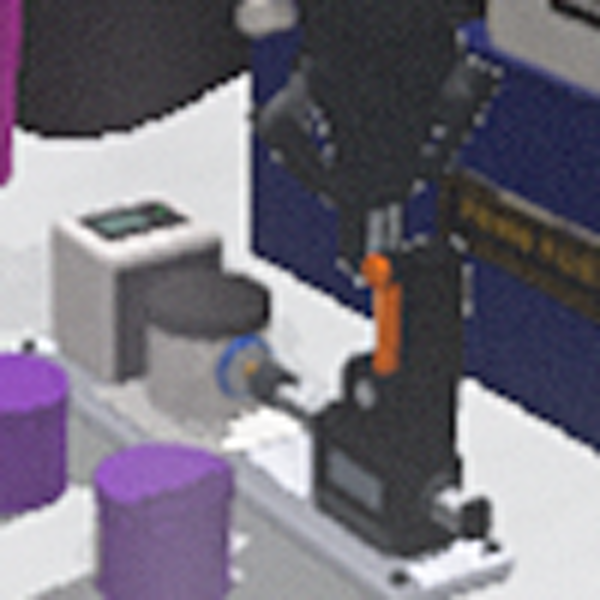

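View pics/w24.png

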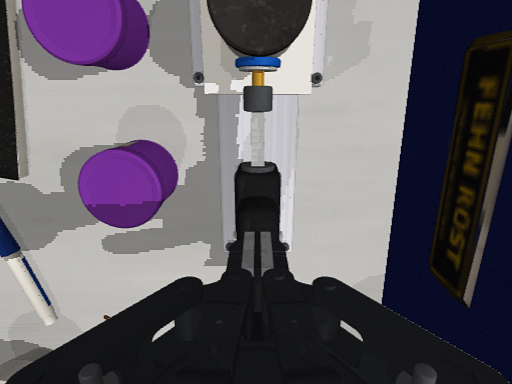

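Emit:
step_arm(rows=[[-0.005,0,0,0,0,0],[-0.005,0,0,0,0,0],[-0.005,0,0,0,0,0],[-0.005,0,0,0,0,0],[-0.005,0,0,0,0,0]])

```text
time_s: 18.53
tcp_pos: [0.5755, -0.1028, 0.1322]
eef_rot: [-2.231, -2.208, -0.01]
wrist_force: [-0.2, 10.5, 7.1]
gripper_width: 0.004
```

Run:
```python
from h import *
pr();F=[]
for i in range(5):
    c=cam("wrist");F.append(arm.get_state()["wrist_force"])
print(np.mean(F,0));crop(c,190,0,330,180,3.3,"c25.png");pr()
c=cam("side");crop(c,225,130,325,230,6,"s25.png")
```

```text
18.5333 [ 0.5755 -0.1028  0.1322] yaw_y -0.0103 z [ 0.003  0.006 -1.   ] F [-0.18 10.54  7.14] w 0.0037436488484077052 q [-0.18   0.463  0.063  1.169  0.006  1.401]
[-0.73786902 10.04441438  7.3083636 ]
18.7833 [ 0.5755 -0.1028  0.1322] yaw_y -0.0103 z [ 0.003  0.006 -1.   ] F [-0.54  9.71  8.05] w -0.002277691372757329 q [-0.18   0.463  0.063  1.169  0.006  1.401]
```

View pics/c25.png

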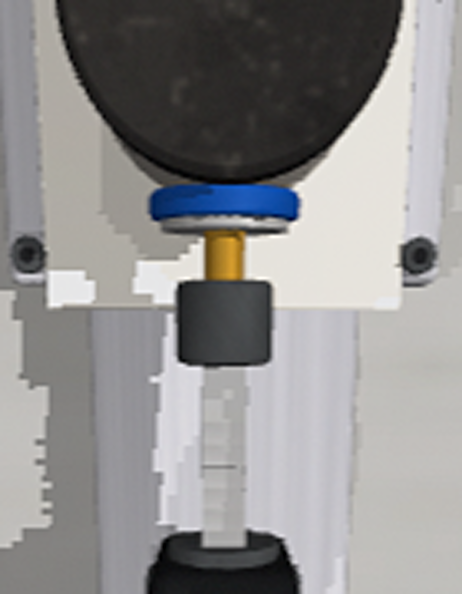

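View pics/s25.png

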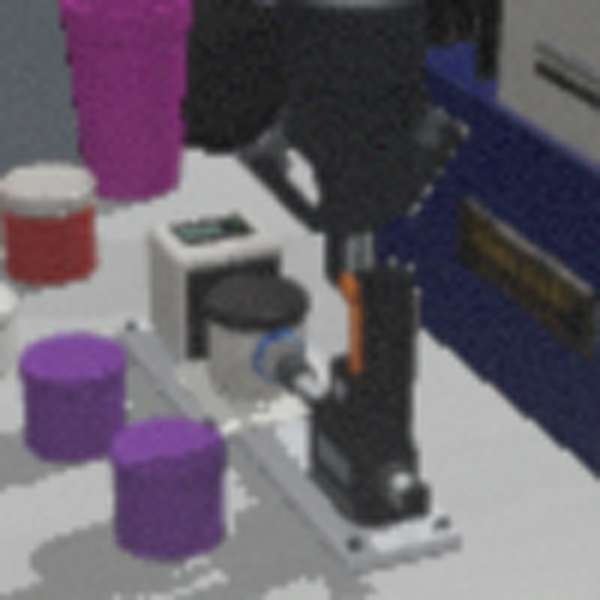

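Run:
```python
from h import *
print(arm.finish_job());pr()
```

```text
the job is handed in; nothing more can be done
None
the job is handed in; nothing more can be done
```

I stood the black-lidded tin on the white plate with its label toward the red window and let go of it. Three pumps of the trigger then brought the pad against it. I handed in at about 19 s, still holding the trigger squeezed with the shut fingers.

- **Label angle:** I turned the tin about 0.945 rad clockwise. Measured while it was still in the gripper, the label was within about 0.01 rad of square. I could not see the label again after the pad pushed the tin.
- **Pad pressure:** the push on the knob was steady at about 10 N. From that I estimate the pad spring is pushed back about 1.5 to 2.2 mm, inside the snug range and well short of its end. In the pictures the exposed stem shortened by about 2 px, roughly 1.5 mm, which agrees within the reading error.
- **Tin home:** I could not see the rubber bumpers at the end. That the tin is home rests on two things: the steady rise in knob force over the last few millimetres, and the tin being released within about 3 mm of home.
- **Bystanders:** those in view of the last pictures looked where they started. I did not check the bowls, the timer or the rest of the bench one by one.
- **Disagreements:**
  - One fit of the tin's height in the gripper came out several millimetres off, because the fingers hid the lid's edges. I set it down by wrist force instead.
  - The pictures showed the white plate is not centred on the nest in y, so I placed the tin by the reader and bumpers.

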